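Change the tile in the tile-printing jig

TASK

A freshly printed tile lies in the nest of the printing jig under the raised screen. Take it out and set it down gently on the ware board to dry, stood on end and leaning back steeply against the front of the firebrick, print outwards, beside the tile already drying there and clear of it. Then take the top blank off the stack, lay it gently in the nest so that it sits flat and fully down in the recess, and lower the screen all the way; leave everything else as it is.

Things in the scene. Friction and masses are not known exactly. Their poses are not given: they have to be found in the camera images.
- printed: the printed tile: plain bisque clay slab 130 (x) x 65 (y) x 10 mm (z), about 0.16 kg, with a dark sprig printed on its top (+z) face. Origin: centre of its underside. At the start it lies in the nest, print up, its long axis (x) along the jig's x.
- blank: the top tile of a stack of three loose, plain tiles lying flat: the same clay slab, 130 (x) x 65 (y) x 10 mm (z), no print. Origin: centre of its underside, at the start 20 mm above the table. The stack stands either nearer the robot or farther from it, changing places with the sponge dish.
- stack_mid: the second tile of the stack, same size, origin at the centre of its underside (10 mm above the table). Stays where it is.
- stack_low: the bottom tile of the stack, same size, origin at the centre of its underside, on the table. Stays where it is.
- jig: the printing jig, fixed: plywood baseboard 300 (its x) x 260 mm (its y, from -115 to +145), 15 mm thick, carrying a white nest 173 x 112 mm in plan, its rim 32 mm above the table, and a hinged screen. Origin: on the table right under the nest's centre; x points roughly away from the robot, y to the left, z up.
- nest (a point): centre of the nest's floor, 25 mm above the table; axes as the jig's. Recess 133 (x) x 68 mm (y), 7 mm deep: a seated tile stands 3 mm proud. In the middle of both long sides the rim is cut away for fingers over 66 mm (x -33 to +33), open to the sides and down to the baseboard (15 mm above the table).
- screen (a joint): angle of the screen: 0 = lowered all the way, level over the nest; grows as it is raised; 1.571 is upright, 1.8 the stop, leaning outwards (to +y). It starts between 1.60 and 1.75. Stiff friction hinge: it stays where it is left and needs 1 to 6 N at its free edge to move it.
- screen_hinge (a point): middle of the screen's hinge line, along the jig's x, 112 mm to +y of the nest's centre, 48 mm above the table, at mid-thickness of the frame; axes as the jig's. The screen: aluminium frame of 20 mm square tube, 250 mm along the hinge, from 12 to 212 mm from the hinge line, thin mesh on its underside; lowered, it spans 38 to 58 mm above the table.
- screen_edge (a point): middle of the free edge bar of the screen (the bar farthest from the hinge, 20 mm wide), 202 mm from the hinge line, on the face that looks up when the screen is lowered and outwards (+y of the jig) when it is raised. Moves and turns with the screen: its y points from the free edge to the hinge, its z out of that face.
- board: the plywood ware board, fixed: 220 (x) x 270 (y) x 12 mm. Origin: centre of its underside, on the table. x points away from the robot, turned somewhat to its right.
- brick: the pale firebrick, fixed on the board, standing on its long edge: 64 (x) x 230 (y) x 114 mm (z). Origin: centre of its underside, 12 mm above the table. Its front is the plane x = -32 mm, facing the robot; in front of it the board goes on for 128 mm.
- drying: the printed tile already drying, same slab as the others, leaning against the brick's front at 60 degrees to the board, on the right-hand part (centred at y = -75 to -55 mm of the brick); the left-hand part of the front is free. Origin: centre of its underside (the side that faces the brick). Stays where it is.
- sponge_dish: bystander: white dish 92 mm across with a sponge in it, 38 mm high; origin at the centre of its underside.
- squeegee: bystander: printing squeegee, wooden back with a rubber blade, 170 (y) x 60 x 24 mm; origin under its wooden back.
- ink_jar: bystander: jar of ink 68 mm across, 65 mm high; origin at the centre of its underside.
- loop_tool: bystander: loop tool with a wooden handle, 180 mm long, 14 mm high; origin under its middle.
- wood_rib: bystander: flat wooden rib 105 x 45 x 6 mm; origin at the centre of its underside.
There are look-alikes about, which are no part of the job. Leave any red or turquoise look-alike of the printed alone.

How it is judged (in metres and radians):
On the way, in this order (a step that is already met when the one before it is completed fails the run):
1. the printed tile leans on end against the front of the firebrick, print outwards, let go (angle between printed's own z axis and vertical between 0.7 and 1.43 rad and angle between the y axis of printed and the y axis of brick, either way round below 0.26 rad and x of printed in the frame of brick between -0.1 and -0.032 m and y of printed in the frame of brick between -0.115 and 0.115 m and z of printed in the frame of brick above 0.035 m and contact force between printed and board above 0.1 N and contact force between printed and brick above 0.03 N and contact force between printed and drying below 0.02 N and contact force between printed and the fingers below 0.05 N and linear speed of printed below 0.02 m/s and angular speed of printed below 0.2 rad/s), for 0.3 s.
2. the blank lies flat and fully down in the nest, the screen still up (horizontal distance between blank and nest below 0.004 m and z of blank in the frame of nest between -0.0025 and 0.0025 m and angle between blank's own z axis and vertical below 0.03 rad and angle between the x axis of blank and the x axis of jig, either way round below 0.06 rad and contact force between blank and the fingers below 0.05 N and linear speed of blank below 0.02 m/s and value of joint screen above 0.8 rad), for 0.2 s.
At the end, for the whole second after the job is handed in: The printed tile rests on end on the board, print outwards, 8 to 50 degrees off upright, against the brick's front and square to it within 15 degrees, clear of the other tile; the blank lies level in the nest, within 4 mm of centre and 2.5 mm of the floor; the screen is within 0.05 rad of level (all of step 1 and horizontal distance between blank and nest below 0.004 m and z of blank in the frame of nest between -0.0025 and 0.0025 m and angle between blank's own z axis and vertical below 0.03 rad and angle between the x axis of blank and the x axis of jig, either way round below 0.06 rad and contact force between blank and the fingers below 0.05 N and linear speed of blank below 0.02 m/s and value of joint screen below 0.05 rad and velocity of joint screen below 0.05 rad/s); the robot touches nothing.
It fails at once if the tile already drying is shifted by more than 20 mm (distance of drying from where it was at the start of the episode above 0.02 m).
It fails at once if a lower tile of the stack is shifted by more than 20 mm (distance of any of stack_mid, stack_low from where it was at the start of the episode above 0.02 m).
It fails at once if a bystander is shifted by more than 30 mm (distance of any of sponge_dish, squeegee, ink_jar, loop_tool, wood_rib from where it was at the start of the episode above 0.03 m).
It fails at once if a tile is banged down (more than 45 N on the board, brick or jig) (contact force between printed and board above 45 N or contact force between printed and brick above 45 N or contact force between blank and jig above 45 N).
It also fails if it takes over 70 s, if anything falls off the work surface, if the arm or the gripper's body presses on something with over 40 N, if the wrist force passes 120 N, or if a joint passes its speed limit or range.

ROBOT

A 6-joint arm with a two-finger parallel gripper is mounted at the origin on the work surface. World frame = base frame: x ahead of the robot, y to its left, z up, the work surface at z = 0. Lengths are in mm, angles in rad, forces in N, time in s.
With the tool pointing down it reaches from about 300 to 775 mm from the base axis. Payload 14.6 kg.
Tool frame: the origin (TCP) lies between the finger pads; the fingertips stand manip.nose_length ahead of it and the grasp point (between the pads) lies 11 mm behind it (manip.nose_length is the distance from the TCP to the fingertips, in mm); z points along the fingers, y is the line along which they close (so a half turn about z gives the same grasp; the last joint's range is limited). The gripper opens to 94 mm and grips with 3 to 60 N. Pads are 16 mm wide; open, the fingers measure 119 mm over their backs; the gripper's body (75 mm by 177 mm) begins 78 mm behind the grasp point.
Start: joints at [-1.387, 0.3, 1.521, -0, 1.321, -0.067], TCP at [136.492, -532.784, 181.446] pointing down, gripper open.
Joint ranges: [-3.03, 3.03], [-0.79, 2.21], [0.23, 2.52], [-1.04, 4.18], [0, 3.07], [-2.55, 2.55]. Speed limits (rad/s): [2.22, 2.22, 2.57, 3.14, 3.14, 3.14].

INTERFACE

Orientations are given as [roll, pitch, yaw] about the fixed x, y, z axes, in that order (R = Rz(yaw) Ry(pitch) Rx(roll)).
In Python, from cell import manip, cams, job gives the robot as it stands.
- The arm moves only by the tool jog_arm, never from a script. Its argument "commands" is a list of rows, each an object of numbers: "dx", "dy", "dz": the shift along the tool's x, y, z each as a share of 40 mm, from -1 to 1; "ax", "ay", "az": the turn, a rotation vector about the tool's x, y, z each as a share of 10 degrees, from -1 to 1; "gripper": the closure, from 0 (fully open) to 1 (shut). A call has 1 to 10 rows; each row shifts and turns the commanded pose from where the row before left it, along the tool's axes as they then stand; what a row does not reach is not made up. A row lasts 1/8 s, in which the tool goes at most 62.5 mm and 10.7 degrees, less where a joint would pass 70% of its speed; a pose out of reach is approached as far as the arm can. A call with a number of a shift or a turn outside -1 to 1 is refused whole. A call with a gripper value outside its range is refused whole. The fingers move at their own pace and stop on an object; "squeeze" is the grip in N (left out, the last holds). Time passes only in rows, so rows that do not move let the fingers close. It gives the time, the measured TCP pose, the force, the opening and the grip force at its end, in the units of the state.
- manip.read_state(): the state, without advancing time (a new reading comes with each control period).
- cams.camera(name): name is "scene" or "top"; returns a dict with "image" (480x640x3 uint8, red, green, blue), "fx", "fy", "cx", "cy" (pixels), "world_to_cam" (4x4, takes a point from world to camera coordinates). Camera axes: x right, y down, z forward; pixel columns grow to the right and rows downward; lengths in mm; the calibration is good to about 2 mm. A picture is of the moment at which its call begins. There is no depth.
- job.sign_off(): hands the job in; it is judged then, once.
The state is a dict: "clock": time; "joints": joint angles; "qd": joint speeds; "effort": joint torques, N m; "eef_pos": TCP position; "eef_rot": TCP orientation; "wrist_force": force on the tool from outside, world axes, zero at the start; "moment": the same for the moment, N m; "finger_gap": finger opening in mm; "finger_force": force on a finger pad.
Only numpy, scipy, OpenCV 4.12 (cv2) and the standard library are available. Lean on these libraries where they do the work, as an engineer would, in place of code of your own. Each camera call takes 0.05 s, during which the arm holds its last target. There are 200 camera calls.

## Working session

There is one attempt and no reset: what is moved stays moved. The work goes in short steps, Python scripts to look and compute and a tool call to move; the robot and the scene stay as the last step left them, time stands still between calls to the robot, and variables do not carry over. Pictures are saved under pics/ and viewed, at most 10 in all, crops included, and the job is handed in when it is done.

Besides the shell and the picture viewer there is one more tool, called after "Emit:" as a command line: name --argument value ..., lists and objects as JSON in quotes. jog_arm: Moves the arm, as the interface text tells. Shift numbers are shares of 40 mm and turn numbers shares of 10 degrees, none past 1 either way. Its arguments: {"type":"object","properties":{"commands":{"type":"array"},"squeeze":{"type":"number"}},"required":["commands"]}

```bash
mkdir -p pics; python3 - <<'E'
from cell import manip,cams,job
import cv2
s=manip.read_state();print(s, manip.nose_length)
for n in("scene","top"):
    c=cams.camera(n);cv2.imwrite(f"pics/{n}0.png",c["image"][:,:,::-1]);print(n,c["fx"],c["fy"],c["cx"],c["cy"],c["world_to_cam"].round(4).tolist() if hasattr(c["world_to_cam"],'round') else c["world_to_cam"])
E
```

```text
{'clock': 0.0, 'joints': array([-1.38663831e+00,  3.00499728e-01,  1.52159997e+00,  3.48513429e-06,
        1.32069166e+00, -6.66189532e-02]), 'qd': array([-0.00055038,  0.00089042, -0.00123518,  0.00030511, -0.00057088,
       -0.001562  ]), 'effort': array([ 9.70179208e-04, -5.31800723e+01, -3.52735341e+01,  7.08681252e-02,
        2.43313605e-02, -8.54640280e-05]), 'eef_pos': array([ 136.41952534, -532.50543402,  180.86265555]), 'eef_rot': array([-3.14039684e+00, -8.31651409e-05,  2.50776054e-01]), 'wrist_force': array([ 0.35198142, -0.86206135,  0.66373135]), 'moment': array([ 0.0243652 , -0.02988367,  0.00444211]), 'finger_force': 0.0, 'finger_gap': 93.8016698038262} 8.0
scene 511.3739576830829 511.3739576830829 313.2915382755439 245.0332498987044 [[0.602, 0.7981, 0.0249, -291.4748], [0.4388, -0.3046, -0.8454, -151.1307], [-0.6671, 0.5198, -0.5336, 1539.3041], [0.0, 0.0, 0.0, 1.0]]
top 437.1789792250293 437.1789792250293 313.53929615676833 236.94460039148174 [[0.0119, -0.9999, -0.0094, -16.3986], [-0.9828, -0.01, -0.1846, 516.1091], [0.1845, 0.0115, -0.9828, 1028.8464], [0.0, 0.0, 0.0, 1.0]]
```

View pics/top0.png

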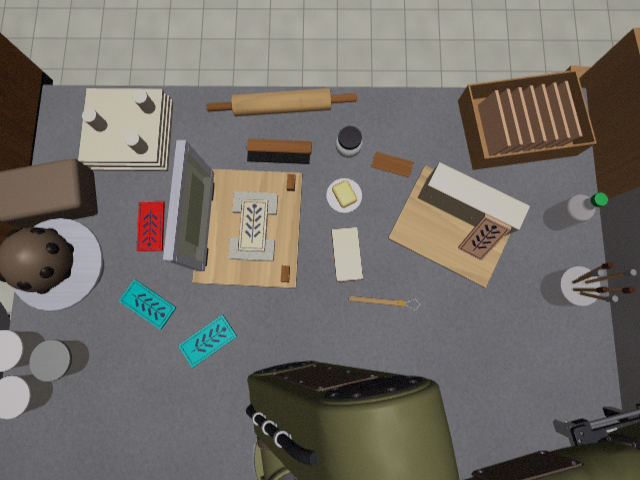

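View pics/scene0.png

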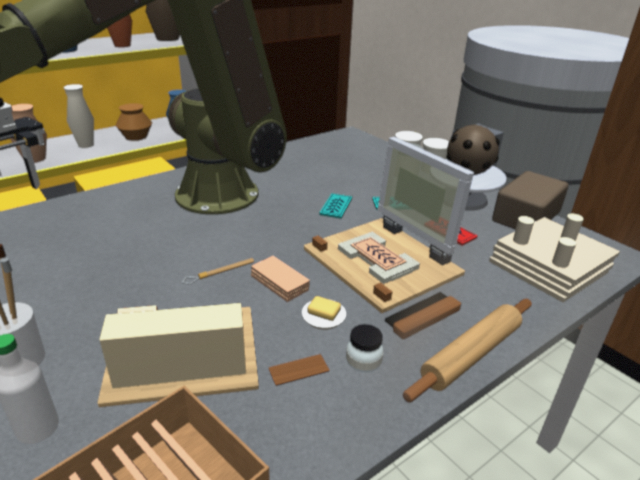

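The top view shows: the printed tile in the nest at (254,222), with red (150,226) and turquoise (148,304) and (207,341) look-alikes outside. The tile in the white nest fits the description. The stack is nearer the robot at (347,254), the dish at (344,195), the brick at (478,195), and the drying tile at (486,237). I'll enlarge this to confirm.

```bash
python3 - <<'E'
import cv2
i=cv2.imread("pics/top0.png")
a=cv2.resize(i[150:300,190:310],None,fx=4,fy=4,interpolation=cv2.INTER_CUBIC)[:, :]
b=cv2.resize(i[150:300,325:535],None,fx=3.05,fy=3.05,interpolation=cv2.INTER_CUBIC)
import numpy as np
a=cv2.resize(i[150:300,190:310],None,fx=2,fy=2,interpolation=cv2.INTER_CUBIC)
c=cv2.resize(i[155:295,190:535],(794,322),interpolation=cv2.INTER_CUBIC)
cv2.imwrite("pics/crop1.png",c); print(794/345,322/140)
E
```

```text
2.301449275362319 2.3
```

View pics/crop1.png

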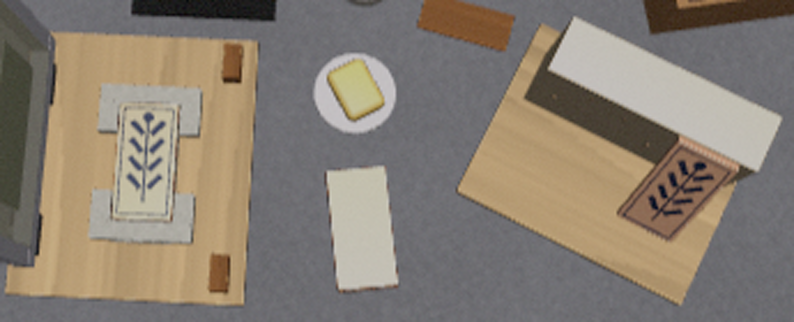

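The crop confirms it: the printed tile is the pale one with the dark sprig sitting in the grey-white nest. The plain stack top is at crop (362,228), the drying tile is at the right of the brick, and the left of the brick's front is free. Next I'll measure the poses.

```bash
cat > h.py <<'E'
from cell import manip,cams,job
import cv2, numpy as np
def P(c):
    K=np.array([[c["fx"],0,c["cx"]],[0,c["fy"],c["cy"]],[0,0,1]]);return K@np.array(c["world_to_cam"])[:3]
def proj(c,p):
    q=P(c)@np.append(p,1);return q[:2]/q[2]
def lift(c,uv,z):
    H=P(c);H=np.c_[H[:,0],H[:,1],H[:,2]*z+H[:,3]]
    return cv2.perspectiveTransform(np.array(uv,float).reshape(-1,1,2),np.linalg.inv(H)).reshape(-1,2)
def rect(c,seed,z,tol=25,up=4,close=0):
    "upscaled flood fill around seed pixels -> world rectangle on plane z"
    im=cv2.resize(c["image"],None,fx=up,fy=up,interpolation=cv2.INTER_CUBIC)
    m=np.zeros((im.shape[0]+2,im.shape[1]+2),np.uint8)
    for s in seed: cv2.floodFill(im.copy(),m,(int(s[0]*up),int(s[1]*up)),0,(tol,)*3,(tol,)*3,4|cv2.FLOODFILL_FIXED_RANGE|cv2.FLOODFILL_MASK_ONLY|(255<<8))
    m=cv2.morphologyEx(m[1:-1,1:-1],cv2.MORPH_OPEN,np.ones((7,7)))
    pts=np.argwhere(m)[:,::-1]; h=cv2.convexHull(pts.astype(np.float32)).reshape(-1,2)
    w=lift(c,(h+.5)/up-.5,z)
    (cx,cy),(a,b),an=cv2.minAreaRect(w.astype(np.float32))
    if a<b: a,b,an=b,a,an+90
    return np.round([cx,cy,a,b,(an+90)%180-90],1), np.round(cv2.boxPoints(((cx,cy),(a,b),an)))
E
python3 - <<'E'
from h import *
c=cams.camera("top")
for n,s,z,t in [("stack",[(347,254)],30,30),("stack",[(347,254)],30,45),("printed",[(247,235),(259,236),(247,205),(260,220)],35,30),("printed",[(247,235),(259,236),(247,205),(260,220)],35,45),("nest",[(235,245),(270,243),(240,203),(272,203),(252,252)],32,40),
 ("base",[(284,230),(285,250),(222,215),(222,265),(287,212),(230,275),(270,180),(230,180),(215,180)],15,60),("board",[(430,230),(410,225),(425,185),(470,270)],12,60),("bricktop",[(480,195)],126,40)]:
    r,b=rect(c,s,z,t);print(n,t,r,b.tolist() if n in("base","board","bricktop") else "")
E
```

```text
stack 30 [479.  -93.5 130.3  64.6   5.7] 
stack 45 [479.  -93.3 131.6  65.6   5.8] 
printed 30 [547.8 142.9 177.3 113.6  -2.4] 
printed 45 [544.6 147.8 295.8 242.   -2.2] 
nest 40 [548.1 143.2 178.3 114.   -2.3] 
base 60 [548.9 157.5 303.4 261.9  -2.2] [[695.0, 21.0], [705.0, 283.0], [402.0, 294.0], [392.0, 32.0]]
board 60 [ 566.8 -373.   272.8  239.    62.8] [[398.0, -440.0], [611.0, -549.0], [735.0, -306.0], [523.0, -197.0]]
bricktop 40 [ 604.5 -392.2  229.    63.4   62.8] [[524.0, -480.0], [580.0, -509.0], [685.0, -305.0], [629.0, -276.0]]
```

```bash
cat >> h.py <<'E'
from scipy.spatial.transform import Rotation as Rn
def go(pos,R):
    "turn first (tool rotvec, shares), then shift in the target tool frame (shares)"
    s=manip.read_state();R0=Rn.from_euler("xyz",s["eef_rot"])
    print("turn",((R0.inv()*R).as_rotvec(degrees=True)/10).round(2),"shift",(R.inv().apply(np.array(pos)-s["eef_pos"])/40).round(3),"at",s["eef_pos"].round(1),"t",s["clock"])
def down(yaw,th=0): return Rn.from_euler("xyz",[180,0,yaw],degrees=True)*Rn.from_euler("y",th,degrees=True)
NEST=np.array([550,143.5]);JY=-2.25
STK=np.array([479,-93.4]);SY=5.75
BR=np.array([604.5,-392.2]);BY=-27.2
def brick(x,y,z): return np.append(BR+Rn.from_euler("z",BY,degrees=True).apply([x,y,0])[:2],z)
E
python3 -c "
from h import *
go([550,143.5,181],down(JY))
c=cams.camera('top');print(rect(c,[(486,240)],50,45))
print(proj(c,[550,143.5,32]),[proj(c,brick(-32-27.5,y,12+59)) for y in(-65,60)])
"
```

```text
turn [-0.    0.    1.66] shift [ 9.6670e+00 -1.7295e+01  1.0000e-03] at [ 136.5 -532.6  181. ] t 0.15
(array([ 566.9,  -22.8, 1727.7, 1199.4,  -89. ]), array([[ -18., -897.],
       [1182., -876.],
       [1151.,  851.],
       [ -48.,  830.]], dtype=float32))
[252.51549207 224.32968377] [array([484.97280702, 234.59671802]), array([437.59865939, 211.05606801])]
```

```bash
python3 - <<'E'
from h import *
ims=[];
for k in range(4): c=cams.camera("top");ims.append(c["image"].astype(float))
im=np.mean(ims,0).astype(np.uint8)
def warp(z,x0,y0,w,h,s=4): # row: x down from x0+h ; col: y
    H=P(c);H=np.c_[H[:,0],H[:,1],H[:,2]*z+H[:,3]]
    A=np.array([[0,-1/s,x0+h],[-1/s,0,y0+w],[0,0,1]]) # (col,row)->(x,y)
    return cv2.warpPerspective(im,H@A,(w*s,h*s),flags=cv2.INTER_CUBIC|cv2.WARP_INVERSE_MAP)
w=warp(35,450,60,160,200)
cv2.imwrite("pics/nestwarp.png",cv2.resize(np.hstack([w,warp(30,380,-170,160,200)]),(800,500))[:,:,::-1])
E
```

```text
(no output)
```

View pics/nestwarp.png

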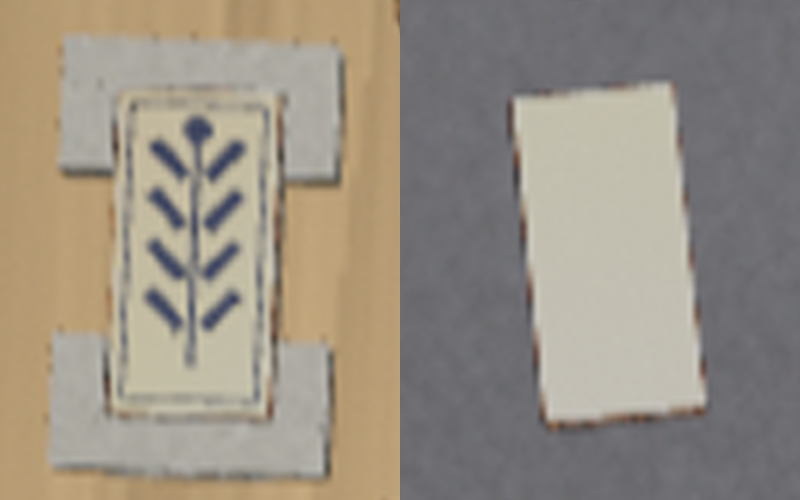

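Emit:
jog_arm --commands '[{"az": 0.83, "gripper": 0}, {"az": 0.83}, {"dx": 0.56, "dy": -1}, {"dx": 0.56, "dy": -1}, {"dx": 0.56, "dy": -1}, {"dx": 0.56, "dy": -1}, {"dx": 0.56, "dy": -1}, {"dx": 0.56, "dy": -1}, {"dx": 0.56, "dy": -1}, {"dx": 0.56, "dy": -1}]' --squeeze 20

```text
schema error: expected keys dx, dy, dz, ax, ay, az, gripper
```

Emit:
jog_arm --commands '[{"dx": 0.56, "dy": -1}, {"dx": 0.56, "dy": -1}, {"dx": 0.56, "dy": -1}, {"dx": 0.56, "dy": -1}, {"dx": 0.56, "dy": -1}, {"dx": 0.56, "dy": -1}, {"dx": 0.56, "dy": -1}, {"dx": 0.56, "dy": -1}, {"dx": 0.56, "dy": -1}]'

```text
schema error: expected keys dx, dy, dz, ax, ay, az, gripper
```

The warped crop (2.5 px/mm) shows the printed tile centred at (194,253), which is about (548.8, 142.4) mm. The blank is at (209,252) in the right half, about (479.2, −93.5). Jog rows need all seven keys.

Emit:
jog_arm --commands '[{"dx": 0, "dy": 0, "dz": 0, "ax": 0, "ay": 0, "az": 0.83, "gripper": 0}, {"dx": 0, "dy": 0, "dz": 0, "ax": 0, "ay": 0, "az": 0.83, "gripper": 0}, {"dx": 0.56, "dy": -1, "dz": 0, "ax": 0, "ay": 0, "az": 0, "gripper": 0}, {"dx": 0.56, "dy": -1, "dz": 0, "ax": 0, "ay": 0, "az": 0, "gripper": 0}, {"dx": 0.56, "dy": -1, "dz": 0, "ax": 0, "ay": 0, "az": 0, "gripper": 0}, {"dx": 0.56, "dy": -1, "dz": 0, "ax": 0, "ay": 0, "az": 0, "gripper": 0}, {"dx": 0.56, "dy": -1, "dz": 0, "ax": 0, "ay": 0, "az": 0, "gripper": 0}, {"dx": 0.56, "dy": -1, "dz": 0, "ax": 0, "ay": 0, "az": 0, "gripper": 0}, {"dx": 0.56, "dy": -1, "dz": 0, "ax": 0, "ay": 0, "az": 0, "gripper": 0}, {"dx": 0.56, "dy": -1, "dz": 0, "ax": 0, "ay": 0, "az": 0, "gripper": 0}]' --squeeze 20

```text
clock: 1.65
eef_pos: [328.6, -218.7, 181.7]
eef_rot: [3.141, -0.001, -0.039]
wrist_force: [-0.3, -0.7, -0.3]
finger_gap: 93.9
finger_force: 0.0
```

Emit:
jog_arm --commands '[{"dx": 0.56, "dy": -1, "dz": 0, "ax": 0, "ay": 0, "az": 0, "gripper": 0}, {"dx": 0.56, "dy": -1, "dz": 0, "ax": 0, "ay": 0, "az": 0, "gripper": 0}, {"dx": 0.56, "dy": -1, "dz": 0, "ax": 0, "ay": 0, "az": 0, "gripper": 0}, {"dx": 0.56, "dy": -1, "dz": 0, "ax": 0, "ay": 0, "az": 0, "gripper": 0}, {"dx": 0.56, "dy": -1, "dz": 0, "ax": 0, "ay": 0, "az": 0, "gripper": 0}, {"dx": 0.56, "dy": -1, "dz": 0, "ax": 0, "ay": 0, "az": 0, "gripper": 0}, {"dx": 0.56, "dy": -1, "dz": 0, "ax": 0, "ay": 0, "az": 0, "gripper": 0}, {"dx": 0.56, "dy": -1, "dz": 0, "ax": 0, "ay": 0, "az": 0, "gripper": 0}, {"dx": 0.56, "dy": -1, "dz": 0, "ax": 0, "ay": 0, "az": 0, "gripper": 0}]'

```text
clock: 2.78
eef_pos: [544.1, 133.3, 181.5]
eef_rot: [-3.142, -0.0, -0.039]
wrist_force: [0.7, -0.7, 1.0]
finger_gap: 93.8
finger_force: 0.0
```

```bash
sed -i 's/NEST=.*;/NEST=np.array([548.8,142.4]);/;s/^STK=.*;/STK=np.array([479.2,-93.5]);/' h.py; python3 -c "
from h import *
go([*NEST,26],down(JY))"
```

```text
turn [-0. -0.  0.] shift [ 0.108 -0.231  3.887] at [544.1 133.3 181.5] t 2.775
```

Emit:
jog_arm --commands '[{"dx": 0.11, "dy": -0.23, "dz": 0.5, "ax": 0, "ay": 0, "az": 0, "gripper": 0}, {"dx": 0, "dy": 0, "dz": 0.8, "ax": 0, "ay": 0, "az": 0, "gripper": 0}, {"dx": 0, "dy": 0, "dz": 0.8, "ax": 0, "ay": 0, "az": 0, "gripper": 0}, {"dx": 0, "dy": 0, "dz": 0.7, "ax": 0, "ay": 0, "az": 0, "gripper": 0}, {"dx": 0, "dy": 0, "dz": 0.5, "ax": 0, "ay": 0, "az": 0, "gripper": 0}, {"dx": 0, "dy": 0, "dz": 0.4, "ax": 0, "ay": 0, "az": 0, "gripper": 0}, {"dx": 0, "dy": 0, "dz": 0.19, "ax": 0, "ay": 0, "az": 0, "gripper": 0}, {"dx": 0, "dy": 0, "dz": 0, "ax": 0, "ay": 0, "az": 0, "gripper": 0}]'

```text
clock: 3.78
eef_pos: [548.1, 140.8, 25.7]
eef_rot: [3.141, 0.0, -0.039]
wrist_force: [-0.6, 0.9, 0.3]
finger_gap: 94.1
finger_force: 0.0
```

Emit:
jog_arm --commands '[{"dx": 0, "dy": 0, "dz": 0, "ax": 0, "ay": 0, "az": 0, "gripper": 0.2}, {"dx": 0, "dy": 0, "dz": 0, "ax": 0, "ay": 0, "az": 0, "gripper": 0.25}, {"dx": 0, "dy": 0, "dz": 0, "ax": 0, "ay": 0, "az": 0, "gripper": 0.3}, {"dx": 0, "dy": 0, "dz": 0, "ax": 0, "ay": 0, "az": 0, "gripper": 0.4}, {"dx": 0, "dy": 0, "dz": 0, "ax": 0, "ay": 0, "az": 0, "gripper": 0.5}, {"dx": 0, "dy": 0, "dz": 0, "ax": 0, "ay": 0, "az": 0, "gripper": 0.5}]' --squeeze 20

```text
clock: 4.53
eef_pos: [548.2, 140.9, 25.9]
eef_rot: [-3.142, -0.0, -0.039]
wrist_force: [0.1, -0.4, 0.1]
finger_gap: 47.4
finger_force: 0.0
```

```bash
python3 - <<'E'
from h import *
a=cams.camera("top")["image"];c=cams.camera("scene");b=c["image"]
s=manip.read_state();print(s["finger_gap"],s["eef_pos"],proj(c,[548,142,35]))
o=np.hstack([cv2.resize(a[140:300,180:320],(400,457)),cv2.resize(b[200:330,290:404],(400,457))])
cv2.imwrite("pics/g1.png",o[:,:,::-1])
E
```

```text
47.23664172632879 [548.22783459 140.91740224  25.83334964] [376.79994321 251.90079731]
```

View pics/g1.png

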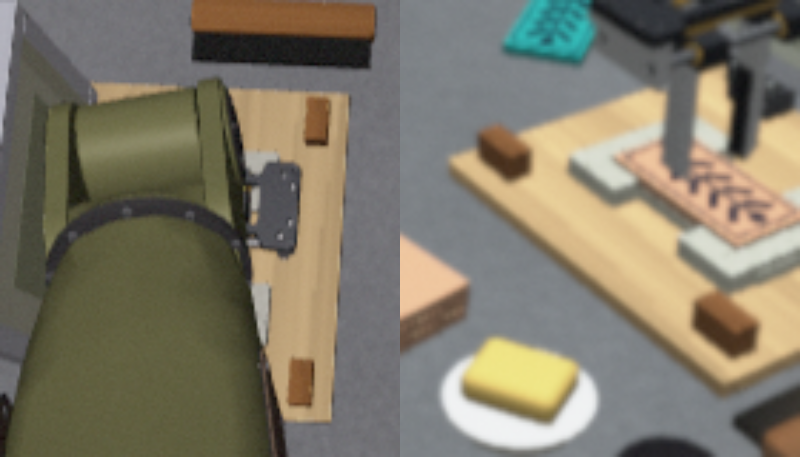

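The right crop shows both fingertips, at (677,172) and (742,155), above the tile and not beside it. The tips are higher than the stated geometry implies, so I'll measure by how much.

```bash
python3 - <<'E'
from h import *
c=cams.camera("scene");print(manip.nose_length,[x for x in dir(manip) if x[0]!='_'])
for z in (18,30,40,50,60,70): print(z,proj(c,[548,141-29,z]).round(1),proj(c,[548,141+29,z]).round(1))
print("seen (368.9,249) (387.4,244.2)")
s=manip.read_state();print(s["joints"],s["eef_pos"],s["wrist_force"],s["moment"])
E
```

```text
8.0 ['Unreachable', 'nose_length', 'read_state']
18 [366.9 261.8] [384.6 254.2]
30 [367.4 257.6] [385. 250.]
40 [367.7 254.1] [385.5 246.6]
50 [368.  250.5] [385.9 243.1]
60 [368.4 247. ] [386.3 239.6]
70 [368.7 243.3] [386.7 236. ]
seen (368.9,249) (387.4,244.2)
[1.86909453e-01 5.08651263e-01 1.61899236e+00 2.57234794e-05
 1.01395339e+00 1.79654554e+00] [548.22162978 140.93326221  25.83182436] [-0.21672048  0.40104335 -0.39716195] [ 0.02063086 -0.00390826  0.01089428]
```

Emit:
jog_arm --commands '[{"dx": 0, "dy": -0.02, "dz": 0, "ax": 0, "ay": 0, "az": 0, "gripper": 0}, {"dx": 0, "dy": 0, "dz": 0, "ax": 0, "ay": 0, "az": 0, "gripper": 0}, {"dx": 0, "dy": 0, "dz": 0, "ax": 0, "ay": 0, "az": 0, "gripper": 0}, {"dx": 0, "dy": 0, "dz": 0, "ax": 0, "ay": 0, "az": 0, "gripper": 0}, {"dx": 0, "dy": 0, "dz": 0.2, "ax": 0, "ay": 0, "az": 0, "gripper": 0}, {"dx": 0, "dy": 0, "dz": 0.2, "ax": 0, "ay": 0, "az": 0, "gripper": 0}, {"dx": 0, "dy": 0, "dz": 0, "ax": 0, "ay": 0, "az": 0, "gripper": 0}]'

```text
clock: 5.55
eef_pos: [547.7, 141.6, 8.8]
eef_rot: [3.141, 0.002, -0.039]
wrist_force: [0.7, -0.0, 0.1]
finger_gap: 93.8
finger_force: 0.0
```

```bash
python3 - <<'E'
from h import *
c=cams.camera("scene");b=c["image"];s=manip.read_state();print(s["finger_gap"],s["eef_pos"],s["wrist_force"])
z=s["eef_pos"][2]
o=cv2.resize(b[200:320,310:450],(700,600),interpolation=cv2.INTER_CUBIC)
cv2.imwrite("pics/g2.png",o[:,:,::-1])
for q in (15,20,25,30,35,40):
  for y in (-1,1): print(q,((proj(c,[548,141.5+y*53,q])-[310,200])*5).round(),end=' ')
E
```

```text
94.16783809831078 [548.01139352 141.64748857   9.39070336] [ 0.64992882  0.33035007 -0.38714037]
15 [247. 330.] 15 [408. 260.] 20 [248. 321.] 20 [409. 252.] 25 [249. 313.] 25 [410. 243.] 30 [250. 304.] 30 [411. 235.] 35 [250. 295.] 35 [412. 226.] 40 [251. 286.] 40 [413. 218.]
```

View pics/g2.png

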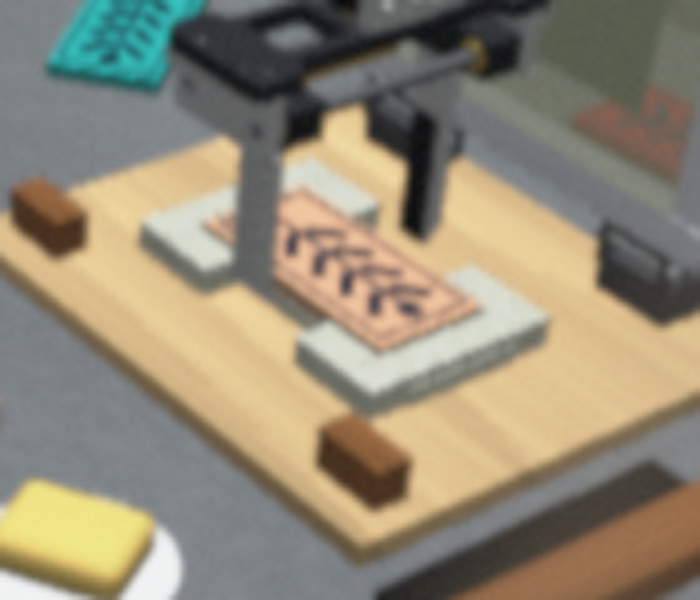

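Tips are at (253,280) and (418,240), about z≈35 with TCP z 9, so the real fingertips are roughly 25 mm behind the reported TCP. They are over the cut-outs, so I'll feel down to the baseboard for the exact offset.

Emit:
jog_arm --commands '[{"dx": 0, "dy": 0, "dz": 0.1, "ax": 0, "ay": 0, "az": 0, "gripper": 0}, {"dx": 0, "dy": 0, "dz": 0.1, "ax": 0, "ay": 0, "az": 0, "gripper": 0}, {"dx": 0, "dy": 0, "dz": 0.05, "ax": 0, "ay": 0, "az": 0, "gripper": 0}, {"dx": 0, "dy": 0, "dz": 0, "ax": 0, "ay": 0, "az": 0, "gripper": 0}]'

```text
clock: 6.1
eef_pos: [548.2, 141.7, -0.3]
eef_rot: [3.142, 0.0, -0.039]
wrist_force: [-0.3, 0.3, -0.6]
finger_gap: 93.9
finger_force: 0.0
```

Emit:
jog_arm --commands '[{"dx": 0, "dy": 0, "dz": 0.05, "ax": 0, "ay": 0, "az": 0, "gripper": 0}, {"dx": 0, "dy": 0, "dz": 0.05, "ax": 0, "ay": 0, "az": 0, "gripper": 0}, {"dx": 0, "dy": 0, "dz": 0, "ax": 0, "ay": 0, "az": 0, "gripper": 0}]'

```text
clock: 6.48
eef_pos: [548.1, 141.7, -4.3]
eef_rot: [3.142, 0.0, -0.039]
wrist_force: [0.2, 0.1, -0.1]
finger_gap: 94.1
finger_force: 0.0
```

Emit:
jog_arm --commands '[{"dx": 0, "dy": 0, "dz": 0.05, "ax": 0, "ay": 0, "az": 0, "gripper": 0}, {"dx": 0, "dy": 0, "dz": 0, "ax": 0, "ay": 0, "az": 0, "gripper": 0}]'

```text
clock: 6.72
eef_pos: [548.2, 141.7, -6.3]
eef_rot: [3.142, 0.0, -0.039]
wrist_force: [-0.1, 0.1, 0.0]
finger_gap: 94.0
finger_force: 0.0
```

Emit:
jog_arm --commands '[{"dx": 0, "dy": 0, "dz": 0.03, "ax": 0, "ay": 0, "az": 0, "gripper": 0}, {"dx": 0, "dy": 0, "dz": 0, "ax": 0, "ay": 0, "az": 0, "gripper": 0}]'

```text
clock: 6.98
eef_pos: [548.2, 141.7, -7.4]
eef_rot: [3.142, 0.0, -0.039]
wrist_force: [-0.1, 0.1, -0.5]
finger_gap: 94.0
finger_force: 0.0
```

Emit:
jog_arm --commands '[{"dx": 0, "dy": 0, "dz": 0, "ax": 0, "ay": 0, "az": 0, "gripper": 0.2}, {"dx": 0, "dy": 0, "dz": 0, "ax": 0, "ay": 0, "az": 0, "gripper": 0.25}, {"dx": 0, "dy": 0, "dz": 0, "ax": 0, "ay": 0, "az": 0, "gripper": 0.3}, {"dx": 0, "dy": 0, "dz": 0, "ax": 0, "ay": 0, "az": 0, "gripper": 0.35}, {"dx": 0, "dy": 0, "dz": 0, "ax": 0, "ay": 0, "az": 0, "gripper": 0.4}]' --squeeze 20

```text
clock: 7.6
eef_pos: [548.3, 143.2, -7.4]
eef_rot: [-3.139, -0.0, -0.039]
wrist_force: [1.4, 11.9, -2.7]
finger_gap: 65.3
finger_force: 20.0
```

Emit:
jog_arm --commands '[{"dx": 0, "dy": -0.05, "dz": 0, "ax": 0, "ay": 0, "az": 0, "gripper": 0.4}, {"dx": 0, "dy": 0, "dz": 0, "ax": 0, "ay": 0, "az": 0, "gripper": 0.4}, {"dx": 0, "dy": 0, "dz": 0, "ax": 0, "ay": 0, "az": 0, "gripper": 0.4}]'

```text
clock: 7.98
eef_pos: [548.3, 143.2, -7.4]
eef_rot: [3.141, 0.0, -0.039]
wrist_force: [-0.6, -6.2, -0.3]
finger_gap: 65.9
finger_force: 20.0
```

Emit:
jog_arm --commands '[{"dx": 0, "dy": -0.05, "dz": 0, "ax": 0, "ay": 0, "az": 0, "gripper": 0.4}, {"dx": 0, "dy": 0, "dz": 0, "ax": 0, "ay": 0, "az": 0, "gripper": 0.4}, {"dx": 0, "dy": 0, "dz": 0, "ax": 0, "ay": 0, "az": 0, "gripper": 0.4}]'

```text
clock: 8.35
eef_pos: [548.2, 143.2, -7.6]
eef_rot: [3.138, 0.001, -0.039]
wrist_force: [-0.4, -18.6, 1.2]
finger_gap: 66.1
finger_force: 20.0
```

Emit:
jog_arm --commands '[{"dx": 0, "dy": -0.05, "dz": 0, "ax": 0, "ay": 0, "az": 0, "gripper": 0.4}, {"dx": 0, "dy": 0, "dz": 0, "ax": 0, "ay": 0, "az": 0, "gripper": 0.4}, {"dx": 0, "dy": 0, "dz": 0, "ax": 0, "ay": 0, "az": 0, "gripper": 0.4}]'

```text
clock: 8.72
eef_pos: [548.2, 143.2, -7.7]
eef_rot: [3.135, 0.002, -0.039]
wrist_force: [-1.2, -33.5, 4.5]
finger_gap: 65.9
finger_force: 20.0
```

Emit:
jog_arm --commands '[{"dx": 0, "dy": 0.06, "dz": 0, "ax": 0, "ay": 0, "az": 0, "gripper": 0.4}, {"dx": 0, "dy": 0.055, "dz": 0, "ax": 0, "ay": 0, "az": 0, "gripper": 0.4}, {"dx": 0, "dy": 0, "dz": 0, "ax": 0, "ay": 0, "az": 0, "gripper": 0.4}, {"dx": 0.05, "dy": 0, "dz": 0, "ax": 0, "ay": 0, "az": 0, "gripper": 0.4}, {"dx": 0, "dy": 0, "dz": 0, "ax": 0, "ay": 0, "az": 0, "gripper": 0.4}, {"dx": 0, "dy": 0, "dz": 0, "ax": 0, "ay": 0, "az": 0, "gripper": 0.4}]'

```text
clock: 9.48
eef_pos: [548.3, 143.2, -7.6]
eef_rot: [3.141, 0.005, -0.039]
wrist_force: [-12.7, -0.2, 5.6]
finger_gap: 66.0
finger_force: 20.0
```

Emit:
jog_arm --commands '[{"dx": -0.05, "dy": 0, "dz": 0, "ax": 0, "ay": 0, "az": 0, "gripper": 0.4}, {"dx": -0.05, "dy": 0, "dz": 0, "ax": 0, "ay": 0, "az": 0, "gripper": 0.4}, {"dx": 0, "dy": 0, "dz": 0, "ax": 0, "ay": 0, "az": 0, "gripper": 0.4}, {"dx": 0, "dy": 0, "dz": 0, "ax": 0, "ay": 0, "az": 0, "gripper": 0.4}]'

```text
clock: 9.98
eef_pos: [548.0, 143.2, -7.5]
eef_rot: [-3.141, -0.004, -0.039]
wrist_force: [13.8, -0.1, -14.9]
finger_gap: 65.8
finger_force: 20.0
```

Position is pinned in both x and y at gap ≈66 mm, so the tips are probably clamping the fixed nest floor below the tile. I'll open and find the baseboard so I know the tip height.

Emit:
jog_arm --commands '[{"dx": 0.05, "dy": 0, "dz": 0, "ax": 0, "ay": 0, "az": 0, "gripper": 0.2}, {"dx": 0, "dy": 0, "dz": 0, "ax": 0, "ay": 0, "az": 0, "gripper": 0.1}, {"dx": 0, "dy": 0, "dz": 0, "ax": 0, "ay": 0, "az": 0, "gripper": 0.1}, {"dx": 0, "dy": 0, "dz": 0.05, "ax": 0, "ay": 0, "az": 0, "gripper": 0.1}, {"dx": 0, "dy": 0, "dz": 0, "ax": 0, "ay": 0, "az": 0, "gripper": 0.1}]'

```text
clock: 10.6
eef_pos: [548.5, 143.2, -8.7]
eef_rot: [-3.141, -0.0, -0.039]
wrist_force: [-2.9, -0.5, 7.8]
finger_gap: 84.3
finger_force: 4.0
```

Emit:
jog_arm --commands '[{"dx": 0, "dy": 0, "dz": 0.05, "ax": 0, "ay": 0, "az": 0, "gripper": 0.1}, {"dx": 0, "dy": 0, "dz": 0, "ax": 0, "ay": 0, "az": 0, "gripper": 0.1}]'

```text
clock: 10.85
eef_pos: [548.6, 143.2, -8.9]
eef_rot: [-3.141, -0.001, -0.039]
wrist_force: [-12.9, -2.9, 30.7]
finger_gap: 84.9
finger_force: 15.4
```

Emit:
jog_arm --commands '[{"dx": 0, "dy": 0, "dz": 0.05, "ax": 0, "ay": 0, "az": 0, "gripper": 0.1}, {"dx": 0, "dy": 0, "dz": 0, "ax": 0, "ay": 0, "az": 0, "gripper": 0.1}]'

```text
clock: 11.1
eef_pos: [548.8, 143.2, -9.1]
eef_rot: [-3.141, -0.001, -0.039]
wrist_force: [-23.9, -5.9, 54.1]
finger_gap: 84.7
finger_force: 26.9
```

The tips touch the baseboard (z=15) at TCP z ≈ −8.5, so the tips are 23.5 mm behind the TCP. I'll raise them to z≈26.5, just above the nest floor, and grip only the tile.

Emit:
jog_arm --commands '[{"dx": 0, "dy": 0, "dz": -0.2, "ax": 0, "ay": 0, "az": 0, "gripper": 0.1}, {"dx": 0, "dy": 0, "dz": -0.21, "ax": 0, "ay": 0, "az": 0, "gripper": 0.1}, {"dx": 0, "dy": 0, "dz": 0, "ax": 0, "ay": 0, "az": 0, "gripper": 0.2}, {"dx": 0, "dy": 0, "dz": 0, "ax": 0, "ay": 0, "az": 0, "gripper": 0.25}, {"dx": 0, "dy": 0, "dz": 0, "ax": 0, "ay": 0, "az": 0, "gripper": 0.3}, {"dx": 0, "dy": 0, "dz": 0, "ax": 0, "ay": 0, "az": 0, "gripper": 0.35}, {"dx": 0, "dy": 0, "dz": 0, "ax": 0, "ay": 0, "az": 0, "gripper": 0.4}]' --squeeze 20

```text
clock: 11.98
eef_pos: [548.1, 143.1, 2.7]
eef_rot: [3.141, 0.001, -0.039]
wrist_force: [-1.0, -0.2, -2.7]
finger_gap: 64.8
finger_force: 20.0
```

Emit:
jog_arm --commands '[{"dx": 0, "dy": 0.05, "dz": 0, "ax": 0, "ay": 0, "az": 0, "gripper": 0.4}, {"dx": 0, "dy": 0, "dz": 0, "ax": 0, "ay": 0, "az": 0, "gripper": 0.4}, {"dx": 0, "dy": 0, "dz": 0, "ax": 0, "ay": 0, "az": 0, "gripper": 0.4}]'

```text
clock: 12.35
eef_pos: [548.2, 141.7, 3.0]
eef_rot: [-3.14, -0.0, -0.039]
wrist_force: [-0.6, 4.9, -2.5]
finger_gap: 65.0
finger_force: 20.0
```

Emit:
jog_arm --commands '[{"dx": 0, "dy": -0.05, "dz": 0, "ax": 0, "ay": 0, "az": 0, "gripper": 0.4}, {"dx": 0.08, "dy": 0, "dz": 0, "ax": 0, "ay": 0, "az": 0, "gripper": 0.4}, {"dx": 0, "dy": 0, "dz": 0, "ax": 0, "ay": 0, "az": 0, "gripper": 0.4}, {"dx": 0, "dy": 0, "dz": 0, "ax": 0, "ay": 0, "az": 0, "gripper": 0.4}]'

```text
clock: 12.85
eef_pos: [549.5, 143.2, 2.7]
eef_rot: [3.141, 0.005, -0.039]
wrist_force: [-13.9, 2.1, 6.3]
finger_gap: 64.7
finger_force: 20.0
```

Emit:
jog_arm --commands '[{"dx": -0.08, "dy": 0, "dz": 0, "ax": 0, "ay": 0, "az": 0, "gripper": 0.4}, {"dx": -0.08, "dy": 0, "dz": 0, "ax": 0, "ay": 0, "az": 0, "gripper": 0.4}, {"dx": 0, "dy": 0, "dz": 0, "ax": 0, "ay": 0, "az": 0, "gripper": 0.4}, {"dx": 0, "dy": 0, "dz": 0, "ax": 0, "ay": 0, "az": 0, "gripper": 0.4}]'

```text
clock: 13.35
eef_pos: [546.5, 143.0, 3.6]
eef_rot: [-3.141, -0.003, -0.039]
wrist_force: [6.3, 0.2, -2.3]
finger_gap: 64.6
finger_force: 20.0
```

The nest walls are felt at x 546.5 to 549.5 and y −1.5 of 143.2, so the tile is at nest centre with TCP at (548.0, 143.2). Now I'll recentre and lift.

Emit:
jog_arm --commands '[{"dx": 0.08, "dy": 0, "dz": 0, "ax": 0, "ay": 0, "az": 0, "gripper": 0.4}, {"dx": 0, "dy": 0, "dz": -0.15, "ax": 0, "ay": 0, "az": 0, "gripper": 0.4}, {"dx": 0, "dy": 0, "dz": -0.3, "ax": 0, "ay": 0, "az": 0, "gripper": 0.4}, {"dx": 0, "dy": 0, "dz": -0.6, "ax": 0, "ay": 0, "az": 0, "gripper": 0.4}, {"dx": 0, "dy": 0, "dz": -0.9, "ax": 0, "ay": 0, "az": 0, "gripper": 0.4}, {"dx": 0, "dy": 0, "dz": -1, "ax": 0, "ay": 0, "az": 0, "gripper": 0.4}, {"dx": 0, "dy": 0, "dz": -1, "ax": 0, "ay": 0, "az": 0, "gripper": 0.4}, {"dx": 0, "dy": 0, "dz": -0.6, "ax": 0, "ay": 0, "az": 0, "gripper": 0.4}, {"dx": 0, "dy": 0, "dz": 0, "ax": 0, "ay": 0, "az": 0, "gripper": 0.4}]' --squeeze 25

```text
clock: 14.48
eef_pos: [548.9, 143.3, 187.2]
eef_rot: [-3.141, -0.004, -0.039]
wrist_force: [-0.3, -0.4, -3.2]
finger_gap: 64.9
finger_force: 25.0
```

```bash
cat >> h.py <<'E'
def place(th,y,off,d=22.2):
    "TCP for the tile leaning at th on the brick, offset off in brick frame"
    t=np.radians(th);U=np.array([-32-65*np.cos(t),y,12+65*np.sin(t)])+off
    return brick(*(U+d*np.array([np.sin(t),0,-np.cos(t)])))
E
python3 -c "
from h import *
p=place(65,60,[-30,0,60]);print(p);go([p[0],p[1],180],down(BY));go([p[0],p[1],180],down(JY))"
```

```text
[ 570.24471304 -307.1352059   121.52788075]
turn [-0.01 -0.02  2.5 ] shift [5.622 9.771 0.181] at [548.9 143.3 187.2] t 14.475
turn [-0.01 -0.02  0.  ] shift [ 0.976 11.23   0.181] at [548.9 143.3 187.2] t 14.475
```

Emit:
jog_arm --commands '[{"dx": 0.08, "dy": 0.6, "dz": 0, "ax": 0, "ay": 0, "az": 0, "gripper": 0.4}, {"dx": 0.09, "dy": 1, "dz": 0, "ax": 0, "ay": 0, "az": 0, "gripper": 0.4}, {"dx": 0.09, "dy": 1, "dz": 0, "ax": 0, "ay": 0, "az": 0, "gripper": 0.4}, {"dx": 0.09, "dy": 1, "dz": 0, "ax": 0, "ay": 0, "az": 0, "gripper": 0.4}, {"dx": 0.09, "dy": 1, "dz": 0, "ax": 0, "ay": 0, "az": 0, "gripper": 0.4}, {"dx": 0.09, "dy": 1, "dz": 0, "ax": 0, "ay": 0, "az": 0, "gripper": 0.4}, {"dx": 0.09, "dy": 1, "dz": 0, "ax": 0, "ay": 0, "az": 0, "gripper": 0.4}, {"dx": 0.09, "dy": 1, "dz": 0, "ax": 0, "ay": 0, "az": 0, "gripper": 0.4}, {"dx": 0.09, "dy": 1, "dz": 0, "ax": 0, "ay": 0, "az": 0, "gripper": 0.4}, {"dx": 0.09, "dy": 1, "dz": 0, "ax": 0, "ay": 0, "az": 0, "gripper": 0.4}]'

```text
clock: 15.72
eef_pos: [568.4, -243.1, 183.6]
eef_rot: [-3.141, 0.002, -0.039]
wrist_force: [1.3, 0.5, -1.3]
finger_gap: 65.0
finger_force: 25.0
```

Emit:
jog_arm --commands '[{"dx": 0.09, "dy": 1, "dz": 0, "ax": 0, "ay": 0, "az": 0, "gripper": 0.4}, {"dx": 0, "dy": 0.63, "dz": 0, "ax": 0, "ay": 0, "az": 0.5, "gripper": 0.4}, {"dx": 0, "dy": 0, "dz": 0, "ax": 0, "ay": 0, "az": 1, "gripper": 0.4}, {"dx": 0, "dy": 0, "dz": 0, "ax": 0, "ay": 0, "az": 1, "gripper": 0.4}, {"dx": 0, "dy": 0, "dz": 0, "ax": 0, "ay": 0.9, "az": 0, "gripper": 0.4}, {"dx": 0, "dy": 0, "dz": 0, "ax": 0, "ay": 0.9, "az": 0, "gripper": 0.4}, {"dx": 0, "dy": 0, "dz": 0, "ax": 0, "ay": 0.9, "az": 0, "gripper": 0.4}, {"dx": 0, "dy": 0, "dz": 0, "ax": 0, "ay": 0.9, "az": 0, "gripper": 0.4}, {"dx": 0, "dy": 0, "dz": 0, "ax": 0, "ay": 0.9, "az": 0, "gripper": 0.4}]'

```text
clock: 16.85
eef_pos: [568.9, -307.0, 184.3]
eef_rot: [3.14, -0.789, -0.476]
wrist_force: [2.4, 0.5, -1.7]
finger_gap: 64.4
finger_force: 25.0
```

Emit:
jog_arm --commands '[{"dx": 0, "dy": 0, "dz": 0, "ax": 0, "ay": 0.9, "az": 0, "gripper": 0.4}, {"dx": 0, "dy": 0, "dz": 0, "ax": 0, "ay": 0.9, "az": 0, "gripper": 0.4}, {"dx": 0, "dy": 0, "dz": 0, "ax": 0, "ay": 0.2, "az": 0, "gripper": 0.4}, {"dx": 0, "dy": 0, "dz": 0, "ax": 0, "ay": 0, "az": 0, "gripper": 0.4}]'

```text
clock: 17.35
eef_pos: [582.7, -289.3, 185.8]
eef_rot: [-3.071, -0.912, -0.47]
wrist_force: [-0.4, 0.4, -1.2]
finger_gap: 64.6
finger_force: 25.0
```

```bash
python3 - <<'E'
from h import *
R=down(BY,65);s=manip.read_state();print(s["eef_rot"],R.as_euler("xyz"),s["joints"].round(2),s["finger_gap"])
go(place(65,60,[-20,0,20]),R);go(place(65,60,[-20,0,0]),R)
c=cams.camera("top");cv2.imwrite("pics/p1.png",c["image"][100:340,360:560][:,:,::-1])
E
python3 -c "
import cv2;i=cv2.imread('pics/p1.png');cv2.imwrite('pics/p1.png',cv2.resize(i,None,fx=2.5,fy=2.5))"
```

```text
[-3.07057089 -0.91217027 -0.47039529] [ 3.14159265 -1.13446401 -0.47472956] [-0.59  0.15  1.99  1.04  0.19  0.46] 64.61536918479723
turn [-0.43  1.27 -0.03] shift [-2.286  0.54   1.262] at [ 582.7 -289.3  185.8] t 17.35
turn [-0.43  1.27 -0.03] shift [-2.74   0.54   1.474] at [ 582.7 -289.3  185.8] t 17.35
```

Emit:
jog_arm --commands '[{"dx": 0, "dy": 0, "dz": -0.3, "ax": -0.1, "ay": 0.3, "az": 0, "gripper": 0.4}, {"dx": 0, "dy": 0.1, "dz": -0.3, "ax": -0.1, "ay": 0.3, "az": 0, "gripper": 0.4}, {"dx": 0, "dy": 0.1, "dz": -0.3, "ax": -0.1, "ay": 0.3, "az": 0, "gripper": 0.4}, {"dx": 0, "dy": 0.1, "dz": -0.3, "ax": -0.1, "ay": 0.3, "az": 0, "gripper": 0.4}, {"dx": 0, "dy": 0, "dz": 0, "ax": 0, "ay": 0.2, "az": 0, "gripper": 0.4}]'

```text
clock: 18.02
eef_pos: [559.7, -282.5, 206.2]
eef_rot: [-3.084, -1.09, -0.489]
wrist_force: [-0.1, 0.3, -1.9]
finger_gap: 64.5
finger_force: 25.0
```

```bash
python3 - <<'E'
from h import *
R=down(BY,65);s=manip.read_state();print(s["joints"].round(2),s["finger_gap"])
go(place(65,60,[-20,0,20]),R)
E
```

```text
[-0.6   0.07  2.14  2.37  0.22 -0.86] 64.51594126364235
turn [-0.26  0.25 -0.04] shift [-2.501  0.427  2.01 ] at [ 559.7 -282.5  206.2] t 18.025
```

View pics/p1.png

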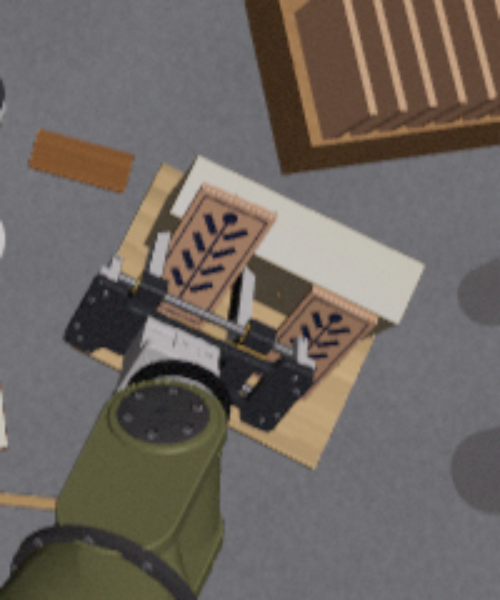

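The picture shows the tile held print outwards at (215,245), to the left of the drying tile at (320,335) and clear of it. The wrist has passed the singularity. I'll finish the orientation and descend in steps.

Emit:
jog_arm --commands '[{"dx": 0, "dy": 0, "dz": 0, "ax": -0.26, "ay": 0.25, "az": -0.04, "gripper": 0.4}, {"dx": -0.3, "dy": 0.1, "dz": 0.2, "ax": 0, "ay": 0, "az": 0, "gripper": 0.4}, {"dx": -0.4, "dy": 0.1, "dz": 0.3, "ax": 0, "ay": 0, "az": 0, "gripper": 0.4}, {"dx": -0.4, "dy": 0.1, "dz": 0.3, "ax": 0, "ay": 0, "az": 0, "gripper": 0.4}, {"dx": -0.4, "dy": 0.1, "dz": 0.3, "ax": 0, "ay": 0, "az": 0, "gripper": 0.4}, {"dx": 0, "dy": 0, "dz": 0, "ax": 0, "ay": 0, "az": 0, "gripper": 0.4}]'

```text
clock: 18.77
eef_pos: [566.5, -300.5, 131.6]
eef_rot: [-3.108, -1.116, -0.485]
wrist_force: [-0.0, -0.8, -2.7]
finger_gap: 64.6
finger_force: 25.0
```

```bash
python3 - <<'E'
from h import *
R=down(BY,65);s=manip.read_state();print(s["joints"].round(2),s["finger_gap"])
go(place(65,60,[-20,0,20]),R)
E
```

```text
[-0.61  0.28  2.16  2.78  0.43 -1.3 ] 64.58404854028542
turn [-0.14  0.11 -0.03] shift [-0.962  0.104  0.901] at [ 566.5 -300.5  131.6] t 18.775
```

Emit:
jog_arm --commands '[{"dx": 0, "dy": 0, "dz": 0, "ax": -0.14, "ay": 0.11, "az": -0.03, "gripper": 0.4}, {"dx": -0.3, "dy": 0.05, "dz": 0.2, "ax": 0, "ay": 0, "az": 0, "gripper": 0.4}, {"dx": -0.3, "dy": 0.05, "dz": 0.3, "ax": 0, "ay": 0, "az": 0, "gripper": 0.4}, {"dx": -0.36, "dy": 0, "dz": 0.4, "ax": 0, "ay": 0, "az": 0, "gripper": 0.4}, {"dx": 0, "dy": 0, "dz": 0, "ax": 0, "ay": 0, "az": 0, "gripper": 0.4}, {"dx": 0, "dy": 0, "dz": 0, "ax": 0, "ay": 0, "az": 0, "gripper": 0.4}]'

```text
clock: 19.52
eef_pos: [579.7, -312.0, 84.4]
eef_rot: [3.138, -1.139, -0.472]
wrist_force: [-0.3, -0.2, -1.3]
finger_gap: 64.7
finger_force: 25.0
```

```bash
python3 - <<'E'
from h import *
R=down(BY,65);s=manip.read_state();print(s["joints"].round(2),s["finger_gap"],s["wrist_force"])
go(place(65,60,[-20,0,20]),R);go(place(65,60,[-15,0,3]),R)
c=cams.camera("top");b=c["image"][140:300,380:540]
cv2.imwrite("pics/p2.png",cv2.resize(b,(600,600),interpolation=cv2.INTER_CUBIC)[:,:,::-1])
U=place(65,60,[-20,0,20],0)
x=R.apply([1,0,0]);y=R.apply([0,1,0]);z=R.apply([0,0,1])
for a,b_ in((65,32.5),(65,-32.5),(-65,-32.5),(-65,32.5)): print(((proj(c,U+a*x+b_*y-10*z)-[380,140])*3.75).round(),end=' ')
E
```

```text
[-0.6   0.44  2.13  2.93  0.57 -1.45] 64.67262167145816 [-0.25150386 -0.16604204 -1.34177476]
turn [ 0.01 -0.03  0.01] shift [-0.073  0.     0.017] at [ 579.7 -312.    84.4] t 19.525
turn [ 0.01 -0.03  0.01] shift [-0.405  0.     0.31 ] at [ 579.7 -312.    84.4] t 19.525
[302. 260.] [203. 211.] [122. 330.] [210. 375.]
```

View pics/p2.png

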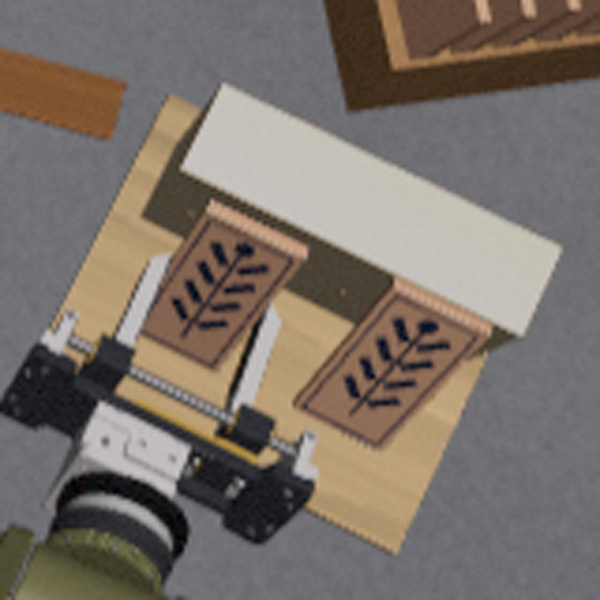

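The picture shows the tile at (225,285), square to the brick, with corners within a few pixels of prediction and clear of the drying tile at (395,365). Now I'll lower it to the board with force checks.

Emit:
jog_arm --commands '[{"dx": -0.15, "dy": 0, "dz": 0.1, "ax": 0, "ay": 0, "az": 0, "gripper": 0.4}, {"dx": -0.13, "dy": 0, "dz": 0.1, "ax": 0, "ay": 0, "az": 0, "gripper": 0.4}, {"dx": -0.1, "dy": 0, "dz": 0.1, "ax": 0, "ay": 0, "az": 0, "gripper": 0.4}, {"dx": 0, "dy": 0, "dz": 0, "ax": 0, "ay": 0, "az": 0, "gripper": 0.4}]'

```text
clock: 20.08
eef_pos: [583.4, -314.3, 63.8]
eef_rot: [3.137, -1.138, -0.472]
wrist_force: [-0.1, -0.5, -1.8]
finger_gap: 64.4
finger_force: 25.0
```

Emit:
jog_arm --commands '[{"dx": -0.023, "dy": 0, "dz": 0.011, "ax": 0, "ay": 0, "az": 0, "gripper": 0.4}, {"dx": 0, "dy": 0, "dz": 0, "ax": 0, "ay": 0, "az": 0, "gripper": 0.4}]'

```text
clock: 20.32
eef_pos: [583.5, -314.4, 63.6]
eef_rot: [3.137, -1.139, -0.472]
wrist_force: [-0.2, 0.8, -1.4]
finger_gap: 64.6
finger_force: 25.0
```

Emit:
jog_arm --commands '[{"dx": -0.023, "dy": 0, "dz": 0.011, "ax": 0, "ay": 0, "az": 0, "gripper": 0.4}, {"dx": 0, "dy": 0, "dz": 0, "ax": 0, "ay": 0, "az": 0, "gripper": 0.4}]'

```text
clock: 20.58
eef_pos: [583.5, -314.4, 62.4]
eef_rot: [3.137, -1.138, -0.472]
wrist_force: [-0.1, 0.3, -0.7]
finger_gap: 64.5
finger_force: 25.0
```

Emit:
jog_arm --commands '[{"dx": -0.023, "dy": 0, "dz": 0.011, "ax": 0, "ay": 0, "az": 0, "gripper": 0.4}, {"dx": 0, "dy": 0, "dz": 0, "ax": 0, "ay": 0, "az": 0, "gripper": 0.4}]'

```text
clock: 20.82
eef_pos: [583.4, -314.4, 61.4]
eef_rot: [3.137, -1.138, -0.472]
wrist_force: [-0.3, -0.1, -1.4]
finger_gap: 64.5
finger_force: 25.0
```

Emit:
jog_arm --commands '[{"dx": -0.023, "dy": 0, "dz": 0.011, "ax": 0, "ay": 0, "az": 0, "gripper": 0.4}, {"dx": 0, "dy": 0, "dz": 0, "ax": 0, "ay": 0, "az": 0, "gripper": 0.4}]'

```text
clock: 21.08
eef_pos: [583.7, -314.5, 60.8]
eef_rot: [3.137, -1.139, -0.472]
wrist_force: [0.2, 0.1, 1.3]
finger_gap: 64.9
finger_force: 25.0
```

Emit:
jog_arm --commands '[{"dx": -0.023, "dy": 0, "dz": 0.011, "ax": 0, "ay": 0, "az": 0, "gripper": 0.4}, {"dx": 0, "dy": 0, "dz": 0, "ax": 0, "ay": 0, "az": 0, "gripper": 0.4}]'

```text
clock: 21.32
eef_pos: [584.1, -314.8, 60.5]
eef_rot: [3.137, -1.141, -0.471]
wrist_force: [0.2, 0.1, 5.6]
finger_gap: 64.3
finger_force: 25.0
```

Emit:
jog_arm --commands '[{"dx": -0.023, "dy": 0, "dz": 0.011, "ax": 0, "ay": 0, "az": 0, "gripper": 0.4}, {"dx": 0, "dy": 0, "dz": 0, "ax": 0, "ay": 0, "az": 0, "gripper": 0.4}]'

```text
clock: 21.58
eef_pos: [584.5, -315.0, 60.2]
eef_rot: [3.136, -1.143, -0.471]
wrist_force: [0.4, -0.2, 8.7]
finger_gap: 65.0
finger_force: 25.0
```

Emit:
jog_arm --commands '[{"dx": 0.05, "dy": 0, "dz": -0.023, "ax": 0, "ay": 0, "az": 0, "gripper": 0.4}, {"dx": 0.032, "dy": 0, "dz": 0.068, "ax": 0, "ay": 0, "az": 0, "gripper": 0.4}, {"dx": 0.032, "dy": 0, "dz": 0.068, "ax": 0, "ay": 0, "az": 0, "gripper": 0.4}, {"dx": 0.032, "dy": 0, "dz": 0.068, "ax": 0, "ay": 0, "az": 0, "gripper": 0.4}, {"dx": 0, "dy": 0, "dz": 0, "ax": 0, "ay": 0, "az": 0, "gripper": 0.4}]'

```text
clock: 22.2
eef_pos: [591.7, -318.6, 60.6]
eef_rot: [3.137, -1.139, -0.472]
wrist_force: [0.7, 0.3, -0.6]
finger_gap: 64.4
finger_force: 25.0
```

Emit:
jog_arm --commands '[{"dx": 0.016, "dy": 0, "dz": 0.034, "ax": 0, "ay": 0, "az": 0, "gripper": 0.4}, {"dx": 0.016, "dy": 0, "dz": 0.034, "ax": 0, "ay": 0, "az": 0, "gripper": 0.4}, {"dx": 0, "dy": 0, "dz": 0, "ax": 0, "ay": 0, "az": 0, "gripper": 0.4}]'

```text
clock: 22.58
eef_pos: [594.3, -320.0, 60.7]
eef_rot: [3.137, -1.139, -0.472]
wrist_force: [-0.4, -0.1, -0.4]
finger_gap: 64.6
finger_force: 25.0
```

Emit:
jog_arm --commands '[{"dx": 0.016, "dy": 0, "dz": 0.034, "ax": 0, "ay": 0, "az": 0, "gripper": 0.4}, {"dx": 0, "dy": 0, "dz": 0, "ax": 0, "ay": 0, "az": 0, "gripper": 0.4}]'

```text
clock: 22.82
eef_pos: [595.6, -320.7, 60.7]
eef_rot: [3.137, -1.139, -0.472]
wrist_force: [-0.3, -0.4, -0.8]
finger_gap: 64.6
finger_force: 25.0
```

Emit:
jog_arm --commands '[{"dx": 0.016, "dy": 0, "dz": 0.034, "ax": 0, "ay": 0, "az": 0, "gripper": 0.4}, {"dx": 0, "dy": 0, "dz": 0, "ax": 0, "ay": 0, "az": 0, "gripper": 0.4}]'

```text
clock: 23.08
eef_pos: [597.0, -321.4, 60.7]
eef_rot: [3.137, -1.139, -0.472]
wrist_force: [-0.1, 0.0, -1.0]
finger_gap: 64.5
finger_force: 25.0
```

Emit:
jog_arm --commands '[{"dx": 0.011, "dy": 0, "dz": 0.023, "ax": 0, "ay": 0, "az": 0, "gripper": 0.4}, {"dx": 0, "dy": 0, "dz": 0, "ax": 0, "ay": 0, "az": 0, "gripper": 0.4}]'

```text
clock: 23.32
eef_pos: [597.8, -321.8, 60.7]
eef_rot: [3.137, -1.139, -0.472]
wrist_force: [-0.4, 0.2, -0.7]
finger_gap: 64.9
finger_force: 25.0
```

Emit:
jog_arm --commands '[{"dx": 0.011, "dy": 0, "dz": 0.023, "ax": 0, "ay": 0, "az": 0, "gripper": 0.4}, {"dx": 0, "dy": 0, "dz": 0, "ax": 0, "ay": 0, "az": 0, "gripper": 0.4}]'

```text
clock: 23.58
eef_pos: [598.3, -322.0, 60.6]
eef_rot: [3.137, -1.138, -0.472]
wrist_force: [-8.5, 4.6, 3.8]
finger_gap: 64.1
finger_force: 25.0
```

Emit:
jog_arm --commands '[{"dx": 0.011, "dy": 0, "dz": 0.023, "ax": 0, "ay": 0, "az": 0, "gripper": 0.4}, {"dx": 0, "dy": 0, "dz": 0, "ax": 0, "ay": 0, "az": 0, "gripper": 0.4}]'

```text
clock: 23.82
eef_pos: [598.6, -322.2, 60.4]
eef_rot: [3.137, -1.137, -0.473]
wrist_force: [-21.7, 10.5, 11.6]
finger_gap: 64.5
finger_force: 25.0
```

```bash
python3 -c "
from h import *
go(place(65,60,[0,0,0]),down(BY,65))"
```

```text
turn [ 0.01 -0.02  0.01] shift [ 0.004 -0.01  -0.058] at [ 598.6 -322.2   60.4] t 23.825
```

Emit:
jog_arm --commands '[{"dx": -0.018, "dy": 0, "dz": -0.039, "ax": 0, "ay": 0, "az": 0, "gripper": 0.4}, {"dx": 0, "dy": 0, "dz": 0, "ax": 0, "ay": 0, "az": 0, "gripper": 0.4}, {"dx": 0, "dy": 0, "dz": 0, "ax": 0, "ay": 0, "az": 0, "gripper": 0.28}, {"dx": 0, "dy": 0, "dz": 0, "ax": 0, "ay": 0, "az": 0, "gripper": 0.2}, {"dx": 0, "dy": 0, "dz": 0, "ax": 0, "ay": 0, "az": 0, "gripper": 0.12}, {"dx": 0, "dy": 0, "dz": 0, "ax": 0, "ay": 0, "az": 0, "gripper": 0.12}, {"dx": 0, "dy": 0, "dz": 0, "ax": 0, "ay": 0, "az": 0, "gripper": 0.12}]'

```text
clock: 24.7
eef_pos: [598.1, -321.9, 60.8]
eef_rot: [3.137, -1.139, -0.472]
wrist_force: [-0.4, -0.5, 0.2]
finger_gap: 82.5
finger_force: 0.0
```

```bash
python3 - <<'E'
from h import *
c=cams.camera("top");b=c["image"][140:300,380:540]
cv2.imwrite("pics/p3.png",cv2.resize(b,(500,500),interpolation=cv2.INTER_CUBIC)[:,:,::-1])
E
```

```text
(no output)
```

View pics/p3.png

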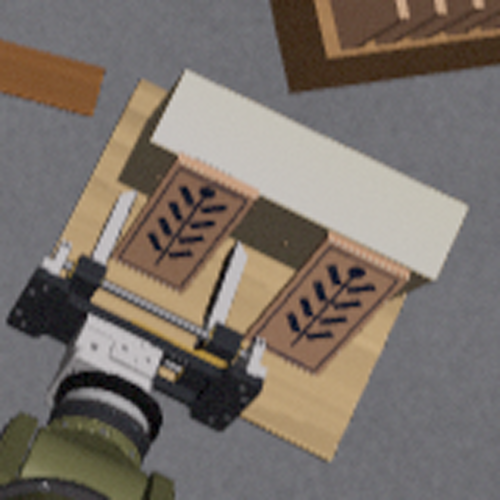

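The picture shows the printed tile standing free at (185,225) with the fingers open on both sides, clear of the drying tile. I'll retreat along the tool axis, rise, then level the wrist.

Emit:
jog_arm --commands '[{"dx": 0, "dy": 0, "dz": -0.4, "ax": 0, "ay": 0, "az": 0, "gripper": 0.12}, {"dx": 0, "dy": 0, "dz": -0.8, "ax": 0, "ay": 0, "az": 0, "gripper": 0.12}, {"dx": 0, "dy": 0, "dz": -0.6, "ax": 0, "ay": 0, "az": 0, "gripper": 0.12}, {"dx": 0.6, "dy": 0, "dz": -0.4, "ax": 0, "ay": 0, "az": 0, "gripper": 0.12}, {"dx": 0.8, "dy": 0, "dz": -0.4, "ax": 0, "ay": 0, "az": 0, "gripper": 0.12}, {"dx": 0.8, "dy": 0, "dz": -0.4, "ax": 0, "ay": 0, "az": 0, "gripper": 0.12}, {"dx": 0, "dy": 0, "dz": 0, "ax": 0, "ay": -0.6, "az": 0, "gripper": 0.12}, {"dx": 0, "dy": 0, "dz": 0, "ax": 0, "ay": -0.6, "az": 0, "gripper": 0.12}, {"dx": 0, "dy": 0, "dz": 0, "ax": 0, "ay": -0.4, "az": 0, "gripper": 0.12}, {"dx": 0, "dy": 0, "dz": 0, "ax": 0, "ay": 0, "az": 0, "gripper": 0.12}]'

```text
clock: 26.0
eef_pos: [540.1, -275.3, 187.4]
eef_rot: [-3.093, -1.0, -0.476]
wrist_force: [0.3, 0.4, -0.1]
finger_gap: 82.8
finger_force: 0.0
```

```bash
python3 -c "
from h import *
s=manip.read_state();print(s['joints'].round(2),s['eef_rot'])
go([*STK,150],down(BY))"
```

```text
[-0.61  0.05  2.16  1.91  0.17 -0.41] [-3.09295464 -1.0001053  -0.47585816]
turn [-0.25 -5.73  0.13] shift [-3.431 -3.348  0.934] at [ 540.1 -275.3  187.4] t 26.0
```

Emit:
jog_arm --commands '[{"dx": 0, "dy": 0, "dz": 0, "ax": 0, "ay": -0.4, "az": 0, "gripper": 0.12}, {"dx": 0, "dy": 0, "dz": 0, "ax": 0, "ay": -0.4, "az": 0, "gripper": 0.12}, {"dx": 0, "dy": 0, "dz": 0, "ax": 0, "ay": -0.5, "az": 0, "gripper": 0.12}, {"dx": 0, "dy": 0, "dz": 0, "ax": 0, "ay": -0.7, "az": 0, "gripper": 0.12}, {"dx": 0, "dy": 0, "dz": 0, "ax": 0, "ay": -0.9, "az": 0, "gripper": 0.12}, {"dx": 0, "dy": 0, "dz": 0, "ax": 0, "ay": -0.9, "az": 0, "gripper": 0.12}, {"dx": 0, "dy": 0, "dz": 0, "ax": 0, "ay": -0.9, "az": 0, "gripper": 0.12}, {"dx": 0, "dy": 0, "dz": 0, "ax": 0, "ay": -0.9, "az": 0, "gripper": 0.12}, {"dx": 0, "dy": 0, "dz": 0, "ax": 0, "ay": 0, "az": 0, "gripper": 0.12}]'

```text
clock: 27.12
eef_pos: [555.3, -257.2, 189.7]
eef_rot: [-3.065, -0.292, -0.392]
wrist_force: [0.0, -0.3, -1.0]
finger_gap: 83.0
finger_force: 0.0
```

```bash
python3 - <<'E'
from h import *
s=manip.read_state();print(s['joints'].round(2),s['eef_rot'],s["finger_gap"])
a=Rn.from_euler("z",SY,degrees=True).apply([-0.7,0.8,0]);T=[STK[0]+a[0],STK[1]+a[1],60];print(T)
go(T,down(SY))
E
```

```text
[-0.55  0.26  1.59  0.14  1.02  1.34] [-3.06543597 -0.29240673 -0.39158206] 82.97830113337511
[np.float64(478.4233715879347), np.float64(-92.77415682852772), 60]
turn [-0.01 -1.75 -2.73] shift [-1.5   -4.283  3.242] at [ 555.3 -257.2  189.7] t 27.125
```

Emit:
jog_arm --commands '[{"dx": 0, "dy": 0, "dz": 0, "ax": 0, "ay": -0.58, "az": -0.91, "gripper": 0}, {"dx": 0, "dy": 0, "dz": 0, "ax": 0, "ay": -0.58, "az": -0.91, "gripper": 0}, {"dx": 0, "dy": 0, "dz": 0, "ax": 0, "ay": -0.58, "az": -0.91, "gripper": 0}, {"dx": -0.3, "dy": -0.9, "dz": 0, "ax": 0, "ay": 0, "az": 0, "gripper": 0}, {"dx": -0.3, "dy": -0.9, "dz": 0.3, "ax": 0, "ay": 0, "az": 0, "gripper": 0}, {"dx": -0.3, "dy": -0.9, "dz": 0.3, "ax": 0, "ay": 0, "az": 0, "gripper": 0}, {"dx": -0.3, "dy": -0.9, "dz": 0.4, "ax": 0, "ay": 0, "az": 0, "gripper": 0}, {"dx": -0.3, "dy": -0.68, "dz": 0.4, "ax": 0, "ay": 0, "az": 0, "gripper": 0}, {"dx": 0, "dy": 0, "dz": 0, "ax": 0, "ay": 0, "az": 0, "gripper": 0}, {"dx": 0, "dy": 0, "dz": 0, "ax": 0, "ay": 0, "az": 0, "gripper": 0}]'

```text
clock: 28.38
eef_pos: [478.3, -93.4, 133.6]
eef_rot: [3.141, -0.002, 0.094]
wrist_force: [-0.1, -0.6, -0.2]
finger_gap: 93.9
finger_force: 0.0
```

```bash
python3 - <<'E'
from h import *
go([478.4,-92.8,-2],down(SY))
E
```

```text
turn [ 0.   -0.01 -0.04] shift [ 0.005 -0.015  3.391] at [478.3 -93.4 133.6] t 28.375
```

Emit:
jog_arm --commands '[{"dx": 0, "dy": -0.015, "dz": 0.5, "ax": 0, "ay": 0, "az": -0.04, "gripper": 0}, {"dx": 0, "dy": 0, "dz": 0.9, "ax": 0, "ay": 0, "az": 0, "gripper": 0}, {"dx": 0, "dy": 0, "dz": 0.8, "ax": 0, "ay": 0, "az": 0, "gripper": 0}, {"dx": 0, "dy": 0, "dz": 0.5, "ax": 0, "ay": 0, "az": 0, "gripper": 0}, {"dx": 0, "dy": 0, "dz": 0.4, "ax": 0, "ay": 0, "az": 0, "gripper": 0}, {"dx": 0, "dy": 0, "dz": 0.28, "ax": 0, "ay": 0, "az": 0, "gripper": 0}, {"dx": 0, "dy": 0, "dz": 0, "ax": 0, "ay": 0, "az": 0, "gripper": 0}, {"dx": 0, "dy": 0, "dz": 0, "ax": 0, "ay": 0, "az": 0, "gripper": 0}]'

```text
clock: 29.38
eef_pos: [478.4, -93.7, -1.1]
eef_rot: [3.139, -0.001, 0.099]
wrist_force: [0.6, 0.3, -0.4]
finger_gap: 94.1
finger_force: 0.0
```

Emit:
jog_arm --commands '[{"dx": 0, "dy": -0.015, "dz": 0, "ax": 0, "ay": 0, "az": 0, "gripper": 0.2}, {"dx": 0, "dy": 0, "dz": 0, "ax": 0, "ay": 0, "az": 0, "gripper": 0.25}, {"dx": 0, "dy": 0, "dz": 0, "ax": 0, "ay": 0, "az": 0, "gripper": 0.29}, {"dx": 0, "dy": 0, "dz": 0, "ax": 0, "ay": 0, "az": 0, "gripper": 0.32}, {"dx": 0, "dy": 0, "dz": 0, "ax": 0, "ay": 0, "az": 0, "gripper": 0.36}, {"dx": 0, "dy": 0, "dz": 0, "ax": 0, "ay": 0, "az": 0, "gripper": 0.4}, {"dx": 0, "dy": 0, "dz": 0, "ax": 0, "ay": 0, "az": 0, "gripper": 0.4}]' --squeeze 20

```text
clock: 30.25
eef_pos: [477.9, -93.0, -1.6]
eef_rot: [3.139, 0.0, 0.099]
wrist_force: [-0.6, 0.3, 3.0]
finger_gap: 64.5
finger_force: 20.0
```

Emit:
jog_arm --commands '[{"dx": 0, "dy": 0, "dz": -0.1, "ax": 0, "ay": 0, "az": 0, "gripper": 0.4}, {"dx": 0, "dy": 0, "dz": -0.2, "ax": 0, "ay": 0, "az": 0, "gripper": 0.4}, {"dx": 0, "dy": 0, "dz": -0.5, "ax": 0, "ay": 0, "az": 0, "gripper": 0.4}, {"dx": 0, "dy": 0, "dz": -0.9, "ax": 0, "ay": 0, "az": 0, "gripper": 0.4}, {"dx": 0, "dy": 0, "dz": -0.8, "ax": 0, "ay": 0, "az": 0, "gripper": 0.4}, {"dx": 0, "dy": 0, "dz": 0, "ax": 0, "ay": 0, "az": 0, "gripper": 0.4}]'

```text
clock: 31.0
eef_pos: [478.9, -93.0, 100.5]
eef_rot: [3.137, -0.004, 0.099]
wrist_force: [0.5, -0.4, -2.6]
finger_gap: 64.6
finger_force: 20.0
```

```bash
python3 - <<'E'
from h import *
go([548,143.2,100],down(-2.25))
E
```

```text
turn [ 0.02 -0.02  0.79] shift [ 1.493 -5.968  0.012] at [478.9 -93.  100.5] t 31.0
```

Emit:
jog_arm --commands '[{"dx": 0, "dy": 0, "dz": 0, "ax": 0, "ay": 0, "az": 0.79, "gripper": 0.4}, {"dx": 0.24, "dy": -0.97, "dz": 0, "ax": 0, "ay": 0, "az": 0, "gripper": 0.4}, {"dx": 0.25, "dy": -1, "dz": 0, "ax": 0, "ay": 0, "az": 0, "gripper": 0.4}, {"dx": 0.25, "dy": -1, "dz": 0, "ax": 0, "ay": 0, "az": 0, "gripper": 0.4}, {"dx": 0.25, "dy": -1, "dz": 0, "ax": 0, "ay": 0, "az": 0, "gripper": 0.4}, {"dx": 0.25, "dy": -1, "dz": 0, "ax": 0, "ay": 0, "az": 0, "gripper": 0.4}, {"dx": 0.25, "dy": -1, "dz": 0, "ax": 0, "ay": 0, "az": 0, "gripper": 0.4}, {"dx": 0, "dy": 0, "dz": 0, "ax": 0, "ay": 0, "az": 0, "gripper": 0.4}, {"dx": 0, "dy": 0, "dz": 0, "ax": 0, "ay": 0, "az": 0, "gripper": 0.4}]'

```text
clock: 32.12
eef_pos: [546.0, 143.1, 96.5]
eef_rot: [3.138, 0.002, -0.039]
wrist_force: [1.0, -0.4, -1.9]
finger_gap: 64.5
finger_force: 20.0
```

```bash
python3 - <<'E'
from h import *
go([547.5,143.2,14],down(-2.25))
E
```

```text
turn [0.02 0.01 0.  ] shift [ 0.038 -0.004  2.063] at [546.  143.1  96.5] t 32.125
```

Emit:
jog_arm --commands '[{"dx": 0.038, "dy": 0, "dz": 0.6, "ax": 0.02, "ay": 0, "az": 0, "gripper": 0.4}, {"dx": 0, "dy": 0, "dz": 0.6, "ax": 0, "ay": 0, "az": 0, "gripper": 0.4}, {"dx": 0, "dy": 0, "dz": 0.5, "ax": 0, "ay": 0, "az": 0, "gripper": 0.4}, {"dx": 0, "dy": 0, "dz": 0.3, "ax": 0, "ay": 0, "az": 0, "gripper": 0.4}, {"dx": 0, "dy": 0, "dz": 0, "ax": 0, "ay": 0, "az": 0, "gripper": 0.4}, {"dx": 0, "dy": 0, "dz": 0, "ax": 0, "ay": 0, "az": 0, "gripper": 0.4}]'

```text
clock: 32.88
eef_pos: [548.6, 143.3, 18.4]
eef_rot: [-3.141, -0.001, -0.039]
wrist_force: [0.1, 0.2, -1.3]
finger_gap: 64.3
finger_force: 20.0
```

```bash
python3 - <<'E'
from h import *
for i in range(2): go([547.5,143.2,8],down(-2.25));cams.camera("top")
print(manip.read_state()["wrist_force"])
E
```

```text
turn [-0.01 -0.01  0.  ] shift [-0.027  0.004  0.261] at [548.6 143.3  18.4] t 32.875
turn [-0.01 -0.01  0.  ] shift [-0.028  0.007  0.264] at [548.6 143.4  18.5] t 32.925
[ 0.18208391 -0.30036205 -1.32309457]
```

Emit:
jog_arm --commands '[{"dx": -0.027, "dy": 0.004, "dz": 0.1, "ax": 0, "ay": 0, "az": 0, "gripper": 0.4}, {"dx": 0, "dy": 0, "dz": 0.08, "ax": 0, "ay": 0, "az": 0, "gripper": 0.4}, {"dx": 0, "dy": 0, "dz": 0.05, "ax": 0, "ay": 0, "az": 0, "gripper": 0.4}, {"dx": 0, "dy": 0, "dz": 0.05, "ax": 0, "ay": 0, "az": 0, "gripper": 0.4}, {"dx": 0, "dy": 0, "dz": 0, "ax": 0, "ay": 0, "az": 0, "gripper": 0.4}]'

```text
clock: 33.6
eef_pos: [547.0, 143.4, 6.3]
eef_rot: [-3.141, 0.0, -0.039]
wrist_force: [-0.1, -0.2, -2.6]
finger_gap: 64.8
finger_force: 20.0
```

Emit:
jog_arm --commands '[{"dx": 0, "dy": 0, "dz": 0.025, "ax": 0, "ay": 0, "az": 0, "gripper": 0.4}, {"dx": 0, "dy": 0, "dz": 0.025, "ax": 0, "ay": 0, "az": 0, "gripper": 0.4}, {"dx": 0, "dy": 0, "dz": 0, "ax": 0, "ay": 0, "az": 0, "gripper": 0.4}]'

```text
clock: 33.98
eef_pos: [547.1, 143.4, 4.4]
eef_rot: [-3.141, -0.0, -0.039]
wrist_force: [0.3, 0.6, -1.2]
finger_gap: 64.4
finger_force: 20.0
```

Emit:
jog_arm --commands '[{"dx": 0, "dy": 0, "dz": 0.025, "ax": 0, "ay": 0, "az": 0, "gripper": 0.4}, {"dx": 0, "dy": 0, "dz": 0, "ax": 0, "ay": 0, "az": 0, "gripper": 0.4}]'

```text
clock: 34.22
eef_pos: [547.2, 143.4, 3.5]
eef_rot: [-3.141, -0.0, -0.039]
wrist_force: [-0.6, -0.4, 0.3]
finger_gap: 65.0
finger_force: 20.0
```

Emit:
jog_arm --commands '[{"dx": 0, "dy": 0, "dz": 0.025, "ax": 0, "ay": 0, "az": 0, "gripper": 0.4}, {"dx": 0, "dy": 0, "dz": 0, "ax": 0, "ay": 0, "az": 0, "gripper": 0.4}]'

```text
clock: 34.48
eef_pos: [547.2, 143.4, 3.4]
eef_rot: [-3.141, -0.001, -0.038]
wrist_force: [-4.2, -0.1, 10.6]
finger_gap: 64.7
finger_force: 20.0
```

The blank passed the rim freely and seated (TCP z 3.4, 10 N). I'll unload, release and lift.

Emit:
jog_arm --commands '[{"dx": 0, "dy": 0, "dz": -0.03, "ax": 0, "ay": 0, "az": 0, "gripper": 0.4}, {"dx": 0, "dy": 0, "dz": 0, "ax": 0, "ay": 0, "az": 0, "gripper": 0.28}, {"dx": 0, "dy": 0, "dz": 0, "ax": 0, "ay": 0, "az": 0, "gripper": 0.15}, {"dx": 0, "dy": 0, "dz": 0, "ax": 0, "ay": 0, "az": 0, "gripper": 0.1}, {"dx": 0, "dy": 0, "dz": 0, "ax": 0, "ay": 0, "az": 0, "gripper": 0.1}, {"dx": 0, "dy": 0, "dz": -0.4, "ax": 0, "ay": 0, "az": 0, "gripper": 0.1}, {"dx": 0, "dy": 0, "dz": -0.8, "ax": 0, "ay": 0, "az": 0, "gripper": 0.1}, {"dx": 0, "dy": 0, "dz": -1, "ax": 0, "ay": 0, "az": 0, "gripper": 0.1}, {"dx": 0, "dy": 0, "dz": -1, "ax": 0, "ay": 0, "az": 0, "gripper": 0.5}, {"dx": 0, "dy": 0, "dz": -1, "ax": 0, "ay": 0, "az": 0, "gripper": 1}]'

```text
clock: 35.72
eef_pos: [546.9, 143.2, 174.3]
eef_rot: [-3.14, -0.001, -0.039]
wrist_force: [-0.3, -0.0, 0.1]
finger_gap: 68.1
finger_force: 0.0
```

Emit:
jog_arm --commands '[{"dx": 0, "dy": 0, "dz": -1, "ax": 0, "ay": 0, "az": 0, "gripper": 1}, {"dx": 0, "dy": 0, "dz": -1, "ax": 0, "ay": 0, "az": 0, "gripper": 1}, {"dx": 0, "dy": 0, "dz": -0.3, "ax": 0, "ay": 0, "az": 0, "gripper": 1}, {"dx": 0, "dy": 0, "dz": 0, "ax": 0, "ay": 0, "az": 0, "gripper": 1}]'

```text
clock: 36.22
eef_pos: [547.0, 143.2, 263.9]
eef_rot: [-3.141, -0.001, -0.039]
wrist_force: [0.0, -0.0, -0.8]
finger_gap: 27.8
finger_force: 0.0
```

```bash
python3 - <<'E'
from h import *
s=manip.read_state();print(s["finger_gap"],s["joints"].round(2))
go([548,335,265],down(-2.25));go([548,335,214],down(-2.25))
c=cams.camera("scene")
o=np.vstack([cv2.resize(c["image"][200:320,310:450],(630,540)[:1]+(540,),interpolation=cv2.INTER_CUBIC)]);cv2.imwrite("pics/n2.png",o[:,:,::-1])
E
```

```text
27.83920216304595 [0.19 0.29 1.35 0.   1.51 1.8 ]
turn [-0.01 -0.01  0.  ] shift [-0.162 -4.793 -0.026] at [547.  143.2 263.9] t 36.225
turn [-0.01 -0.01  0.  ] shift [-0.162 -4.793  1.249] at [547.  143.2 263.9] t 36.225
```

View pics/n2.png

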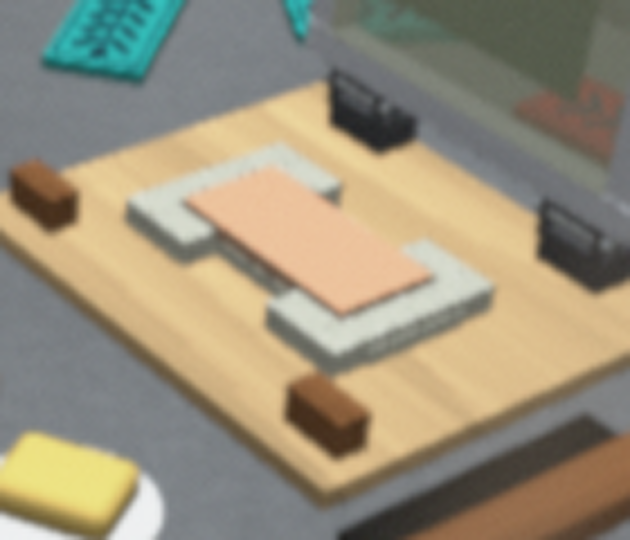

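The picture shows the blank lying flat and fully down in the nest at (310,240). Next I'll go over the screen and behind it with the fingers closed.

Emit:
jog_arm --commands '[{"dx": -0.03, "dy": -0.6, "dz": 0, "ax": 0, "ay": 0, "az": 0, "gripper": 1}, {"dx": -0.03, "dy": -0.9, "dz": 0, "ax": 0, "ay": 0, "az": 0, "gripper": 1}, {"dx": -0.03, "dy": -0.9, "dz": 0, "ax": 0, "ay": 0, "az": 0, "gripper": 1}, {"dx": -0.03, "dy": -0.9, "dz": 0, "ax": 0, "ay": 0, "az": 0, "gripper": 1}, {"dx": -0.03, "dy": -0.9, "dz": 0, "ax": 0, "ay": 0, "az": 0, "gripper": 1}, {"dx": -0.02, "dy": -0.6, "dz": 0, "ax": 0, "ay": 0, "az": 0, "gripper": 1}, {"dx": 0, "dy": 0, "dz": 0.4, "ax": 0, "ay": 0, "az": 0, "gripper": 1}, {"dx": 0, "dy": 0, "dz": 0.5, "ax": 0, "ay": 0, "az": 0, "gripper": 1}, {"dx": 0, "dy": 0, "dz": 0.4, "ax": 0, "ay": 0, "az": 0, "gripper": 1}, {"dx": 0, "dy": 0, "dz": 0, "ax": 0, "ay": 0, "az": 0, "gripper": 1}]'

```text
clock: 37.52
eef_pos: [547.2, 334.4, 209.9]
eef_rot: [3.141, 0.002, -0.039]
wrist_force: [0.0, -0.1, 0.9]
finger_gap: 0.5
finger_force: 0.0
```

```bash
python3 - <<'E'
from h import *
s=manip.read_state();print(s["finger_gap"],s["wrist_force"])
R=down(-2.25);Rj=Rn.from_euler("z",-2.25,degrees=True)
def tgt(phi,press=4):
    n=np.array([np.sin(phi),np.cos(phi)])
    y,z=np.array([112-202*np.cos(phi),48+202*np.sin(phi)])+(10-press)*n
    p=Rj.apply([-5,y+12.5,0])+[548,143.2,0]; p[2]=z-23.5; return p
p=s["eef_pos"]
for phi in (1.5,1.4,1.3,1.2,1.1,1,.9,.8,.7,.6,.5,.4,.3,.2,.1,0):
    t=tgt(phi);print(phi,t.round(0),(R.inv().apply(t-p)/40).round(2));p=t
E
```

```text
0.5344834476034628 [ 0.01402351 -0.05970502  0.89859317]
1.5 [548. 260. 226.] [ 0.08  1.87 -0.41]
1.4 [547. 239. 225.] [0.   0.5  0.05]
1.3 [546. 220. 221.] [-0.   0.5  0.1]
1.2 [545. 200. 215.] [-0.    0.48  0.14]
1.1 [545. 182. 207.] [0.   0.47 0.19]
1 [544. 164. 198.] [-0.    0.45  0.24]
0.9 [543. 147. 186.] [-0.    0.42  0.28]
0.8 [543. 131. 174.] [0.   0.39 0.32]
0.7 [542. 117. 159.] [0.   0.36 0.36]
0.6 [541. 105. 144.] [-0.    0.32  0.39]
0.5 [541.  94. 127.] [0.   0.28 0.42]
0.4 [541.  84. 109.] [-0.    0.23  0.45]
0.3 [540.  77.  90.] [0.   0.19 0.47]
0.2 [540.  71.  71.] [0.   0.14 0.49]
0.1 [540.  68.  51.] [-0.    0.09  0.5 ]
0 [540.  66.  30.] [-0.    0.04  0.5 ]
```

Emit:
jog_arm --commands '[{"dx": 0, "dy": 0.37, "dz": 0, "ax": 0, "ay": 0, "az": 0, "gripper": 1}, {"dx": 0, "dy": 0.3, "dz": -0.1, "ax": 0, "ay": 0, "az": 0, "gripper": 1}, {"dx": 0, "dy": 0.3, "dz": -0.1, "ax": 0, "ay": 0, "az": 0, "gripper": 1}, {"dx": 0, "dy": 0.3, "dz": -0.1, "ax": 0, "ay": 0, "az": 0, "gripper": 1}, {"dx": 0, "dy": 0.3, "dz": -0.1, "ax": 0, "ay": 0, "az": 0, "gripper": 1}, {"dx": 0, "dy": 0.3, "dz": 0, "ax": 0, "ay": 0, "az": 0, "gripper": 1}]'

```text
clock: 38.28
eef_pos: [544.9, 260.1, 228.5]
eef_rot: [-3.14, -0.001, -0.039]
wrist_force: [-1.0, 3.2, 3.5]
finger_gap: 0.7
finger_force: 2.3
```

Emit:
jog_arm --commands '[{"dx": 0, "dy": 0.25, "dz": 0.02, "ax": 0, "ay": 0, "az": 0, "gripper": 1}, {"dx": 0, "dy": 0.25, "dz": 0.03, "ax": 0, "ay": 0, "az": 0, "gripper": 1}, {"dx": 0, "dy": 0.25, "dz": 0.05, "ax": 0, "ay": 0, "az": 0, "gripper": 1}, {"dx": 0, "dy": 0.25, "dz": 0.05, "ax": 0, "ay": 0, "az": 0, "gripper": 1}]'

```text
clock: 38.78
eef_pos: [543.5, 219.9, 222.9]
eef_rot: [-3.14, -0.002, -0.039]
wrist_force: [-1.8, 0.2, 9.3]
finger_gap: 0.3
finger_force: 3.2
```

Emit:
jog_arm --commands '[{"dx": 0, "dy": 0.48, "dz": 0.14, "ax": 0, "ay": 0, "az": 0, "gripper": 1}, {"dx": 0, "dy": 0.47, "dz": 0.19, "ax": 0, "ay": 0, "az": 0, "gripper": 1}, {"dx": 0, "dy": 0.45, "dz": 0.24, "ax": 0, "ay": 0, "az": 0, "gripper": 1}, {"dx": 0, "dy": 0.42, "dz": 0.28, "ax": 0, "ay": 0, "az": 0, "gripper": 1}]'

```text
clock: 39.28
eef_pos: [540.3, 146.7, 187.0]
eef_rot: [-3.141, -0.0, -0.039]
wrist_force: [1.5, 1.4, 1.0]
finger_gap: 0.7
finger_force: 0.9
```

Emit:
jog_arm --commands '[{"dx": 0, "dy": 0.39, "dz": 0.32, "ax": 0, "ay": 0, "az": 0, "gripper": 1}, {"dx": 0, "dy": 0.36, "dz": 0.36, "ax": 0, "ay": 0, "az": 0, "gripper": 1}, {"dx": 0, "dy": 0.32, "dz": 0.39, "ax": 0, "ay": 0, "az": 0, "gripper": 1}, {"dx": 0, "dy": 0.28, "dz": 0.42, "ax": 0, "ay": 0, "az": 0, "gripper": 1}]'

```text
clock: 39.78
eef_pos: [538.2, 93.1, 126.8]
eef_rot: [-3.141, -0.0, -0.039]
wrist_force: [2.1, -0.5, 1.0]
finger_gap: 0.7
finger_force: 0.7
```

```bash
python3 - <<'E'
from h import *
go([541,94,127],down(-2.25))
c=cams.camera("scene");cv2.imwrite("pics/s.png",c["image"][:,:,::-1])
E
```

```text
turn [-0. -0.  0.] shift [ 0.069 -0.024 -0.005] at [538.2  93.1 126.8] t 39.775
```

Emit:
jog_arm --commands '[{"dx": 0, "dy": 0.22, "dz": 0.45, "ax": 0, "ay": 0, "az": 0, "gripper": 1}, {"dx": 0, "dy": 0.18, "dz": 0.47, "ax": 0, "ay": 0, "az": 0, "gripper": 1}, {"dx": 0, "dy": 0.13, "dz": 0.49, "ax": 0, "ay": 0, "az": 0, "gripper": 1}, {"dx": 0, "dy": 0.05, "dz": 0.3, "ax": 0, "ay": 0, "az": 0, "gripper": 1}, {"dx": 0, "dy": 0.03, "dz": 0.2, "ax": 0, "ay": 0, "az": 0, "gripper": 1}]'

```text
clock: 40.45
eef_pos: [537.3, 69.7, 51.0]
eef_rot: [-3.141, 0.0, -0.039]
wrist_force: [-0.6, 1.0, 1.6]
finger_gap: 0.7
finger_force: 0.4
```

Emit:
jog_arm --commands '[{"dx": 0, "dy": 0.02, "dz": 0.15, "ax": 0, "ay": 0, "az": 0, "gripper": 1}, {"dx": 0, "dy": 0.02, "dz": 0.15, "ax": 0, "ay": 0, "az": 0, "gripper": 1}, {"dx": 0, "dy": 0, "dz": 0.1, "ax": 0, "ay": 0, "az": 0, "gripper": 1}, {"dx": 0, "dy": 0, "dz": 0, "ax": 0, "ay": 0, "az": 0, "gripper": 1}]'

```text
clock: 40.95
eef_pos: [537.3, 68.0, 35.5]
eef_rot: [-3.141, -0.0, -0.039]
wrist_force: [-0.3, 0.9, 0.0]
finger_gap: 0.9
finger_force: 0.0
```

Nearly level. I'll press in small steps until it is solid.

Emit:
jog_arm --commands '[{"dx": 0, "dy": 0, "dz": 0.04, "ax": 0, "ay": 0, "az": 0, "gripper": 1}, {"dx": 0, "dy": 0, "dz": 0, "ax": 0, "ay": 0, "az": 0, "gripper": 1}]'

```text
clock: 41.2
eef_pos: [537.4, 68.1, 34.1]
eef_rot: [-3.141, -0.001, -0.039]
wrist_force: [0.7, -0.1, -0.2]
finger_gap: 0.4
finger_force: 0.1
```

Emit:
jog_arm --commands '[{"dx": 0, "dy": 0, "dz": 0.04, "ax": 0, "ay": 0, "az": 0, "gripper": 1}, {"dx": 0, "dy": 0, "dz": 0, "ax": 0, "ay": 0, "az": 0, "gripper": 1}]'

```text
clock: 41.45
eef_pos: [537.4, 68.1, 32.4]
eef_rot: [-3.141, -0.0, -0.039]
wrist_force: [-0.1, -0.3, 0.1]
finger_gap: 0.0
finger_force: 0.3
```

```bash
python3 - <<'E'
from h import *
s=manip.read_state();print(s["eef_pos"],s["wrist_force"],s["finger_force"])
E
```

```text
[537.42328403  68.09402635  32.41885162] [-0.05046513 -0.28809002  0.12792624] 0.2890894515439868
```

Emit:
jog_arm --commands '[{"dx": 0, "dy": 0, "dz": -0.8, "ax": 0, "ay": 0, "az": 0, "gripper": 1}, {"dx": 0, "dy": 0.37, "dz": 0, "ax": 0, "ay": 0, "az": 0, "gripper": 1}, {"dx": 0, "dy": 0, "dz": 0.3, "ax": 0, "ay": 0, "az": 0, "gripper": 1}, {"dx": 0, "dy": 0, "dz": 0.25, "ax": 0, "ay": 0, "az": 0, "gripper": 1}, {"dx": 0, "dy": 0, "dz": 0.1, "ax": 0, "ay": 0, "az": 0, "gripper": 1}, {"dx": 0, "dy": 0, "dz": 0, "ax": 0, "ay": 0, "az": 0, "gripper": 1}]'

```text
clock: 42.2
eef_pos: [536.4, 53.4, 37.7]
eef_rot: [-3.141, 0.001, -0.038]
wrist_force: [0.2, -1.1, -0.4]
finger_gap: 1.0
finger_force: 0.0
```

Emit:
jog_arm --commands '[{"dx": 0, "dy": 0, "dz": 0.1, "ax": 0, "ay": 0, "az": 0, "gripper": 1}, {"dx": 0, "dy": 0, "dz": 0.05, "ax": 0, "ay": 0, "az": 0, "gripper": 1}, {"dx": 0, "dy": 0, "dz": 0, "ax": 0, "ay": 0, "az": 0, "gripper": 1}]'

```text
clock: 42.58
eef_pos: [537.2, 53.4, 34.1]
eef_rot: [-3.141, -0.002, -0.039]
wrist_force: [-8.1, -0.5, 19.9]
finger_gap: 0.7
finger_force: 9.8
```

Emit:
jog_arm --commands '[{"dx": 0, "dy": 0, "dz": 0.05, "ax": 0, "ay": 0, "az": 0, "gripper": 1}, {"dx": 0, "dy": 0, "dz": 0, "ax": 0, "ay": 0, "az": 0, "gripper": 1}]'

```text
clock: 42.82
eef_pos: [537.4, 53.4, 33.8]
eef_rot: [-3.141, -0.002, -0.038]
wrist_force: [-17.6, -0.3, 41.9]
finger_gap: 0.3
finger_force: 20.7
```

The screen is solid at tip z≈57.5 (bar top 58), so it is fully lowered. I'll lift clear and check that the printed and drying tiles are unchanged by image difference.

Emit:
jog_arm --commands '[{"dx": 0, "dy": 0, "dz": -0.5, "ax": 0, "ay": 0, "az": 0, "gripper": 1}, {"dx": 0, "dy": 0, "dz": -1, "ax": 0, "ay": 0, "az": 0, "gripper": 1}, {"dx": 0, "dy": 0, "dz": -1, "ax": 0, "ay": 0, "az": 0, "gripper": 1}, {"dx": 0, "dy": 0, "dz": 0, "ax": 0, "ay": 0, "az": 0, "gripper": 1}, {"dx": 0, "dy": 0, "dz": 0, "ax": 0, "ay": 0, "az": 0, "gripper": 1}]'

```text
clock: 43.45
eef_pos: [536.4, 53.2, 129.6]
eef_rot: [-3.141, 0.001, -0.039]
wrist_force: [-0.5, 0.2, -1.2]
finger_gap: 0.4
finger_force: 0.0
```

```bash
python3 - <<'E'
from h import *
c=cams.camera("top");b=cv2.resize(c["image"][140:300,380:540],(500,500),interpolation=cv2.INTER_CUBIC)[:,:,::-1]
g=cv2.cvtColor(np.ascontiguousarray(b),cv2.COLOR_BGR2GRAY);r=cv2.cvtColor(cv2.imread("pics/p3.png"),cv2.COLOR_BGR2GRAY)
for n,(x,y,w,h) in {"printed":(140,165,85,90),"drying":(290,245,90,90)}.items():
    _,v,_,l=cv2.minMaxLoc(cv2.matchTemplate(g,r[y:y+h,x:x+w],cv2.TM_CCOEFF_NORMED));print(n,round(v,3),l,(x,y))
# screen: lowered bar corners against the wood: bright fraction at predicted bar outline in scene view
s=cams.camera("scene");Rj=Rn.from_euler("z",-2.25,degrees=True)
im=s["image"]
for x in(-110,-60,60,110):
    p=[proj(s,Rj.apply([x,y,0])+[548,143.2,z]).astype(int) for y,z in((-90,58),(-108,15))]
    print([im[q[1],q[0]].tolist() for q in p])
print(manip.read_state()["wrist_force"])
E
```

```text
printed 0.997 (140, 165) (140, 165)
drying 0.997 (290, 245) (290, 245)
[[213, 220, 229], [217, 186, 138]]
[[211, 218, 228], [211, 180, 132]]
[[208, 216, 225], [205, 175, 130]]
[[213, 220, 229], [200, 171, 127]]
[ 0.10678945 -0.38503778 -0.62626285]
```

Both tiles are unmoved since placing, the aluminium bar lies along its predicted lowered line, and the robot is clear.

```bash
python3 -c "
from cell import job
print(job.sign_off())"
```

```text
the job is handed in; nothing more can be done
None
```

The job is handed in at about 43.5 s of the 70 s allowed: the printed tile leans on the brick clear of the drying one, the blank sits flat in the nest, the screen is fully lowered and the robot is clear; sign-off returned no verdict.

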